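# Gauge the heater blocks and load the one that fits

### The arm

A 7-joint arm with a two-finger parallel gripper is mounted at the origin on a cart in front of the work surface, level with it; the furniture and walls round the work are solid. World frame = base frame: x ahead of the robot, y to its left, z up, the work surface at z = 0. Lengths are in m, angles in degrees, forces in N, time in s.
With the tool pointing down it reaches from about 0.4 to 0.9 m from the base axis. Payload 5.5 kg.
Tool frame: the origin (TCP) lies where the fingers leave the gripper's body, on its centre line; the fingertips stand 73 mm ahead of it and the grasp point (between the pads) lies 54 mm ahead of it; x points along the fingers, y is the direction in which the jaws open and shut, and the axes are right-handed (so a half turn about x gives the same grasp; the last joint's range is limited). The gripper opens to 85 mm and grips with 20 to 120 N. Pads are 22 mm wide; open, the fingers measure 114 mm over their backs; the gripper's body (76 mm by 85 mm) begins 54 mm behind the grasp point. The pads swing forward as they close: fully open they stand 13 mm farther back than shut.
Start: joints at [-61.524, 28.699, -24.465, 88.831, 12.651, 65.22, -12.049], TCP at [0.151, 0.632, 0.304] pointing down, gripper open.
Joint ranges: [-164.97, 164.97], [-17.58, 116.51], [-87.97, 89.64], [11.32, 138.91], [-80.73, 260.73], [10.89, 115.49], [-147.41, 147.41]. Speed limits (degrees/s): [147.25, 147.25, 180, 180, 180, 180, 180].

### API

Orientations are given as [roll, pitch, yaw] about the fixed x, y, z axes, in that order (R = Rz(yaw) Ry(pitch) Rx(roll)).
In Python, from plant import arm gives the robot as it stands.
- The arm moves only by the tool step_arm, never from a script. Its argument "plan" is a list that holds one entry, the list of rows, each a list of 7 numbers: the shift along the tool's x, y, z in mm, then the turn, a rotation vector about the tool's x, y, z in degrees, then the finger opening in mm, from 0 to 85.4. A call has 1 to 5 rows; each row shifts and turns the commanded pose from where the row before left it, along the tool's axes as they then stand; what a row does not reach is not made up. A row lasts 1/8 s, in which the tool goes at most 62.5 mm and 10.7 degrees, less where a joint would pass 70% of its speed; a pose out of reach is approached as far as the arm can. A call with a gripper value outside its range is refused whole. The fingers move at their own pace and stop on an object; "force" is the grip in N (left out, the last holds). Time passes only in rows, so rows that do not move let the fingers close. It gives the time, the measured TCP pose, the force and the opening at its end, in the units of the state.
- arm.get_obs(): the state, without advancing time (a new reading comes with each control period).
- arm.get_image(name): name is "side" or "top" or "wrist"; returns (picture, depth): 384x512x3 uint8, red, green, blue; 384x512 float32, m along the optical axis (not along the pixel's ray), 0 where there is no reading.
- arm.camera_model(name): a dict with "mtx" (3x3 intrinsics, pixels), "rvec" (rotation vector, rad) and "tvec" (3), from world to camera coordinates, as OpenCV has them. Camera axes: x right, y down, z forward; pixel columns grow to the right and rows downward; lengths in m; the calibration is good to about 2 mm. The wrist camera is an equidistant fisheye: a pixel r from the principal point sees the ray r / f radians off the axis. A picture is of the moment at which its call begins: read the wrist's pose just before it. camera_model takes no time and is no camera call; for the wrist camera it gives the pose at the moment of the call.
- arm.close_job(): hands the job in, once; it reports no verdict.
Trained networks look in the newest picture that a camera, given by its name, has taken for a name from the list of things; names that differ only in an ending like _2 or _b are one class to them, and where a whole thing is asked for, a point or a joint stands for the part that bears it (a point fixed in the world has none). Each returns a list of dicts, best first, with "p" (0 to 1); they miss things now and then, are a little off and sometimes report something else, mostly with a low value. They report only what shows in the picture. A call takes as long as a camera call.
- arm.look_for(camera, label): "at" ([column, row] in pixels, amid what is visible of it).
- arm.cut_out(camera, label): "region" (384x512 bool, what is visible of it) and "at" ([column, row] in pixels, amid what is visible of it).
The state is a dict: "time": time; "q": joint angles; "qvel": joint speeds; "joint_efforts": joint torques, N m; "tcp_pos": TCP position; "eef_rot": TCP orientation; "force": force on the tool from outside, world axes, zero at the start; "moment": the same for the moment, N m; "opening": opening from 0.0 (shut) to 1.0 (fully open).
Only numpy, scipy, OpenCV 4.12 (cv2) and the standard library are available. Lean on these libraries where they do the work, as an engineer would, in place of code of your own. Each camera call takes 0.05 s, during which the arm holds its last target.

### The job

Two of the three aluminium blocks in the rack have a reducer left deep in the bore: find the one that is open by trying the pin gauge gently in the bores, without forcing it, until it goes fully home with its shoulder on the block. Put the gauge back upright in its stand, and stand the block it fits in the heater bay, between the cheeks and down on the floor; leave the other two in their pockets and do not push or knock over the things round about.

Things in the scene. Friction and masses are not known exactly. Their poses are not given: they have to be found in the camera images.
- block_a_mid (a point): One of three bare aluminium blocks, alike outside: 34 (x) x 48 (y) x 55 mm high (z), 190 to 290 g, loose, bored down its middle. The bore is 16 mm wide at the top; in one of the three it is open 47 mm deep, in the other two a reducer sleeve sits 16 mm below the top and stops the gauge there. Point: the block's centre, on the bore axis, 27.5 mm above its underside.
- block_b_mid (a point): One of three bare aluminium blocks, alike outside: 34 (x) x 48 (y) x 55 mm high (z), 190 to 290 g, loose, bored down its middle. The bore is 16 mm wide at the top; in one of the three it is open 47 mm deep, in the other two a reducer sleeve sits 16 mm below the top and stops the gauge there. Point: the block's centre, on the bore axis, 27.5 mm above its underside.
- block_c_mid (a point): One of three bare aluminium blocks, alike outside: 34 (x) x 48 (y) x 55 mm high (z), 190 to 290 g, loose, bored down its middle. The bore is 16 mm wide at the top; in one of the three it is open 47 mm deep, in the other two a reducer sleeve sits 16 mm below the top and stops the gauge there. Point: the block's centre, on the bore axis, 27.5 mm above its underside.
- gauge_grip (a point): Steel pin gauge, 91 mm long, 110 g, hanging upright in its stand by its shoulder. From the tip up: pin 14 mm in diameter, 45 mm long; shoulder 26 mm in diameter, 4 mm thick; ribbed dark handle 20 mm in diameter, 42 mm long. Home in a block, its shoulder lies on the block's top. Point: middle of the handle, 70 mm above the tip, 25 mm above the shoulder's underside; z from tip to handle.
- gauge_tip (a point): Centre of the tip of the same gauge, at the lower end of the pin, whose last 6 mm taper to 8 mm in diameter. The gauge is round and may be held at any yaw. It goes 45 mm deep when home, 16 mm deep where a reducer stops it. (A thin disc, open_bore_disc, lies out of sight at the bottom of the one open bore; its place is not given.)
- stand: Fixed grey plastic gauge stand, 56 x 56 mm, 50 mm high, on a 70 mm square foot, with a 20 mm hole down through its middle. Origin at the centre of its underside on the worktop, below the hole; z up.
- rack: Fixed white rack, 50 (x) x 206 (y) mm: pockets at y = -64, 0, 64 mm, the block in each has its axes along the rack's. Floor at z = 8 mm, lips to 13 mm along front and back. Dividers 10 mm thick, 30 mm deep (x), to z = 60 mm, stand 3 mm off the blocks' 48 mm ends, so there a block can be taken only across its 34 mm. Origin at the centre of its underside, on the worktop.
- bay_floor (a point): Fixed grey heater bay for one block: base 90 (x) x 66 (y) x 12 mm, two cheeks 42 mm apart in x, 12 mm thick, 40 mm long in y, rising 52 mm above the floor; open at both y ends. The block stands in it with its y along the bay's y, ends 4 mm proud of the cheeks, so there it can be held only across its 48 mm. Point: centre of the bay's floor, 12 mm above the worktop; z up.
- petri: Closed petri dish 56 mm in diameter, 14 mm high, a bystander. Origin at the centre of its underside.
- cover_box: Small cover glass box, 27 x 27 x 16 mm, a bystander. Origin at the centre of its underside.
- stain_jar: Stain jar with a screw cap, 53 mm in diameter, 100 mm high, a bystander. Origin at the centre of its underside.

How it is judged (in metres and radians):
On the way:
1. the gauge has gone fully home, upright, in the block that it fits (((z of gauge_tip in the frame of block_a_mid below -0.0125 m and horizontal distance between gauge_tip and block_a_mid below 0.004 m and angle between gauge_tip's own z axis and vertical below 0.1 rad) or (z of gauge_tip in the frame of block_b_mid below -0.0125 m and horizontal distance between gauge_tip and block_b_mid below 0.004 m and angle between gauge_tip's own z axis and vertical below 0.1 rad) or (z of gauge_tip in the frame of block_c_mid below -0.0125 m and horizontal distance between gauge_tip and block_c_mid below 0.004 m and angle between gauge_tip's own z axis and vertical below 0.1 rad))), for 0.2 s.
At the end, for the whole second after the job is handed in: The block that fits stands upright on the bay floor between the cheeks (centre within 12 mm, height 3 mm); the gauge is upright in its stand (within 10 mm of its middle, tip under 10 mm up); the other two blocks are upright within 10 mm of where they stood; all at rest (horizontal distance between gauge_tip and stand below 0.01 m and z of gauge_tip in the frame of stand below 0.01 m and angle between gauge_tip's own z axis and vertical below 0.15 rad and linear speed of gauge below 0.02 m/s and ((horizontal distance between block_a_mid and bay_floor below 0.012 m and z of block_a_mid in the frame of bay_floor between 0.0245 and 0.0305 m and angle between each of block_a_mid, block_b_mid, block_c_mid's own z axis and vertical below 0.1 rad and angle between the y axis of block_a_mid and the y axis of bay_floor, either way round below 0.25 rad and horizontal distance between block_a_mid and open_bore_disc below 0.01 m and linear speed of block_a below 0.02 m/s and distance of each of block_b_mid, block_c_mid from where it was at the start of the episode below 0.01 m) or (horizontal distance between block_b_mid and bay_floor below 0.012 m and z of block_b_mid in the frame of bay_floor between 0.0245 and 0.0305 m and angle between each of block_b_mid, block_a_mid, block_c_mid's own z axis and vertical below 0.1 rad and angle between the y axis of block_b_mid and the y axis of bay_floor, either way round below 0.25 rad and horizontal distance between block_b_mid and open_bore_disc below 0.01 m and linear speed of block_b below 0.02 m/s and distance of each of block_a_mid, block_c_mid from where it was at the start of the episode below 0.01 m) or (horizontal distance between block_c_mid and bay_floor below 0.012 m and z of block_c_mid in the frame of bay_floor between 0.0245 and 0.0305 m and angle between each of block_c_mid, block_a_mid, block_b_mid's own z axis and vertical below 0.1 rad and angle between the y axis of block_c_mid and the y axis of bay_floor, either way round below 0.25 rad and horizontal distance between block_c_mid and open_bore_disc below 0.01 m and linear speed of block_c below 0.02 m/s and distance of each of block_a_mid, block_b_mid from where it was at the start of the episode below 0.01 m))); the robot touches nothing.
It fails at once if the gauge is forced: more than 45 N between it and a block or what is in its bore (contact force between gauge and block_a above 45 N or contact force between gauge and block_b above 45 N or contact force between gauge and block_c above 45 N or contact force between gauge and reducer0 above 45 N or contact force between gauge and open_bore_disc above 45 N or contact force between gauge and reducer1 above 45 N).
It fails at once if a bystander is pushed more than 40 mm or tipped over (distance of any of petri, cover_box, stain_jar from where it was at the start of the episode above 0.04 m or angle between any of petri, cover_box, stain_jar's own z axis and vertical above 0.6 rad).
It also fails if it takes over 72 s, if anything falls off the work surface, if the arm or the gripper's body presses on something with over 40 N, if the wrist force passes 120 N, or if a joint passes its speed limit or range.

## Working session

There is one attempt and no reset: what is moved stays moved. The work goes in short steps, Python scripts to look and compute and a tool call to move; the robot and the scene stay as the last step left them, time stands still between calls to the robot, and variables do not carry over. Pictures are saved under pics/ and viewed, and the job is handed in when it is done.

Besides the shell and the picture viewer there is one more tool, called as name(argument=value, ...), one argument or row to a line, values as JSON. step_arm: Moves the arm, as the interface text tells. Its arguments: {"type":"object","properties":{"plan":{"type":"array","items":{"type":"array","items":{"type":"array","items":{"type":"number"}}}},"force":{"type":"number"}},"required":["plan"]}

```bash
ls; mkdir -p pics; cat > h.py <<'E'
import numpy as np, cv2
from plant import arm
from scipy.spatial.transform import Rotation as R
def snap(n,f):
    im,d=arm.get_image(n); cv2.imwrite('pics/'+f,im[:,:,::-1]); np.save('pics/'+f+'.npy',d); return im,d
def w2c(n):
    m=arm.camera_model(n); return m
def unproj(n,u,v,z,m=None):
    m=m or arm.camera_model(n); K=np.array(m['mtx']); 
    u=np.asarray(u,float);v=np.asarray(v,float)
    x=(u-K[0,2])/K[0,0]; y=(v-K[1,2])/K[1,1]
    if n=='wrist':
        r=np.hypot(x,y); s=np.where(r>1e-9,np.tan(r)/np.maximum(r,1e-9),1); x=x*s;y=y*s
    P=np.stack([x*z,y*z,z*np.ones_like(x)],-1)
    Rm=cv2.Rodrigues(np.array(m['rvec'],float))[0]
    return (P-np.array(m['tvec']).ravel())@Rm
def proj(n,P,m=None):
    m=m or arm.camera_model(n); K=np.array(m['mtx']); Rm=cv2.Rodrigues(np.array(m['rvec'],float))[0]
    c=np.asarray(P,float)@Rm.T+np.array(m['tvec']).ravel(); x=c[...,0]/c[...,2];y=c[...,1]/c[...,2]
    if n=='wrist':
        r=np.hypot(x,y); s=np.where(r>1e-9,np.arctan2(np.hypot(c[...,0],c[...,1]),c[...,2])/np.maximum(r,1e-9),1); x=x*s;y=y*s
    return np.stack([K[0,0]*x+K[0,2],K[1,1]*y+K[1,2]],-1)
E
python3 - <<'E'
from h import *
for n in ['side','top','wrist']:
    snap(n,n+'0.png'); m=arm.camera_model(n); print(n,{k:np.round(np.array(v),3).tolist() for k,v in m.items()})
    Rm=cv2.Rodrigues(np.array(m['rvec'],float))[0]; print('pos',-Rm.T@np.array(m['tvec']).ravel())
o=arm.get_obs(); print(o)
E
```

```text
pics
side {'mtx': [[380.756, 0.0, 256.288], [0.0, 380.756, 192.737], [0.0, 0.0, 1.0]], 'rvec': [1.013, -2.227, 1.188], 'tvec': [0.301, 0.313, 0.557]}
pos [-0.03899137  0.40976359  0.5741074 ]
top {'mtx': [[402.754, 0.0, 256.809], [0.0, 402.754, 188.588], [0.0, 0.0, 1.0]], 'rvec': [2.157, -2.192, 0.055], 'tvec': [-0.043, 0.544, 1.097]}
pos [ 0.46313277 -0.07470208  1.13151153]
wrist {'mtx': [[297.319, 0.0, 253.849], [0.0, 297.319, 189.073], [0.0, 0.0, 1.0]], 'rvec': [-2.268, -1.793, -0.272], 'tvec': [-0.65, -0.041, 0.381]}
pos [0.07770631 0.64967544 0.37445486]
{'time': 0.15, 'q': array([-61.52500699,  28.74408515, -24.45616094,  88.87670144,
        12.65297898,  65.21834929, -12.04834352]), 'qvel': array([-0.00133608, -0.16991491, -0.13019529, -0.03207414, -0.00770966,
        0.01799541,  0.02212756]), 'joint_efforts': array([-6.47379435e-03, -5.70034325e+01, -5.82464352e+00, -2.81281167e+01,
        1.07794986e-02,  8.02145689e-03,  1.02013587e-06]), 'tcp_pos': array([0.1505188 , 0.63191052, 0.30307727]), 'eef_rot': array([ -91.82681821,   89.91432952, -105.21706572]), 'force': array([-0.40063886,  0.52118753, -0.17425715]), 'moment': array([-0.03328587,  0.03483283, -0.01241353]), 'opening': 0.9999868895322762}
```

View pics/side0.png

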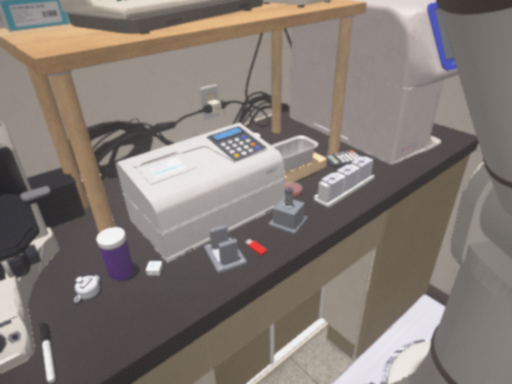

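View pics/top0.png

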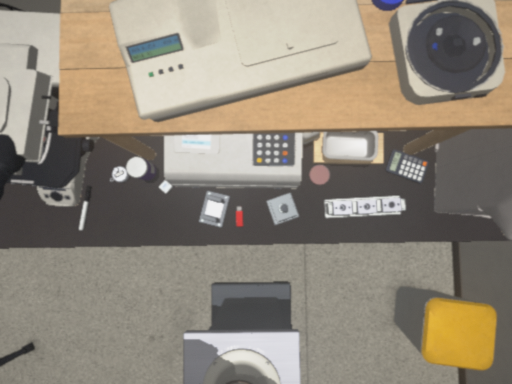

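View pics/wrist0.png

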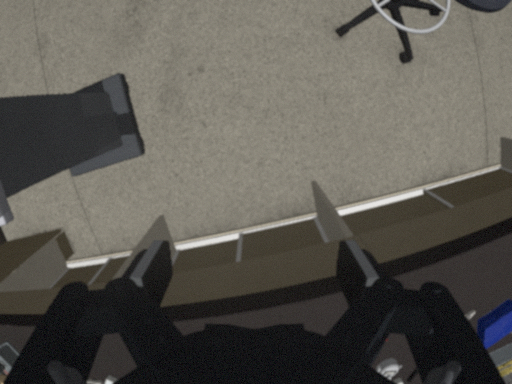

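```bash
python3 - <<'E'
from h import *
for n in ['top','side']:
    d=np.load(f'pics/{n}0.png.npy')
    for l in ['block_a_mid','gauge_grip','stand','rack','bay_floor','petri','cover_box','stain_jar']:
        r=arm.cut_out(n,l)
        for q in r[:4]:
            v,u=np.nonzero(q['region']); z=d[v,u]; k=z>0
            P=unproj(n,u[k],v[k],z[k]); 
            top=P[P[:,2]>np.percentile(P[:,2],90)-0.004] if len(P) else P
            print(n,l,round(q['p'],2),np.round(q['at'],1),len(P),'med',np.round(np.median(P,0),3),'lo',np.round(np.percentile(P,3,0),3),'hi',np.round(np.percentile(P,97,0),3))
d=np.load('pics/top0.png.npy')
for u,v in [(150,125),(450,125),(250,125),(90,110),(230,165),(280,180),(180,180),(350,150),(365,165),(300,185)]:
    print(u,v,np.round(unproj('top',u,v,d[v,u]),3))
im=cv2.imread('pics/top0.png')[110:250,110:430]; cv2.imwrite('pics/topc.png',cv2.resize(im,(800,350),interpolation=cv2.INTER_CUBIC))
E
```

```text
top block_a_mid 0.65 [391.2 202.1] 273 med [ 0.492 -0.405  0.063] lo [ 0.476 -0.427  0.029] hi [ 0.509 -0.38   0.067]
top gauge_grip 0.69 [356.5 206.1] 769 med [ 0.486 -0.321  0.014] lo [ 0.462 -0.438 -0.001] hi [ 0.516 -0.24   0.065]
top gauge_grip 0.43 [280.5 207.7] 56 med [ 0.487 -0.12   0.095] lo [ 0.479 -0.128  0.056] hi [ 0.497 -0.111  0.098]
top stand 0.78 [279.8 211.8] 585 med [ 0.485 -0.119  0.049] lo [ 0.452 -0.154  0.001] hi [ 0.522 -0.085  0.054]
top rack 0.57 [357.3 205.4] 531 med [ 0.489 -0.32   0.015] lo [ 0.464 -0.437  0.004] hi [ 0.515 -0.24   0.064]
top bay_floor 0.91 [214.6 209.7] 769 med [0.491 0.066 0.013] lo [0.447 0.034 0.007] hi [0.533 0.102 0.065]
top petri 0.86 [316.8 179. ] 295 med [ 0.581 -0.225  0.014] lo [ 0.559 -0.247  0.01 ] hi [ 0.604 -0.202  0.018]
top stain_jar 0.64 [142.5 168.2] 541 med [0.596 0.251 0.098] lo [0.575 0.234 0.   ] hi [0.625 0.282 0.103]
top stain_jar 0.38 [317.3 176.9] 318 med [ 0.581 -0.225  0.014] lo [ 0.556 -0.249  0.01 ] hi [ 0.604 -0.2    0.018]
side block_a_mid 0.63 [362.1 162. ] 264 med [ 0.476 -0.402  0.057] lo [ 0.473 -0.425
[... 529 characters left out ...]
568 -0.229  0.014] lo [ 0.489 -0.249  0.004] hi [ 0.6   -0.129  0.087]
side cover_box 0.74 [153.4 265.4] 198 med [0.549 0.207 0.016] lo [0.536 0.19  0.004] hi [0.566 0.222 0.018]
side cover_box 0.6 [365.3 166. ] 292 med [ 0.476 -0.402  0.055] lo [ 0.473 -0.427  0.012] hi [ 0.505 -0.381  0.065]
side stain_jar 0.91 [116.3 249.4] 1409 med [0.581 0.265 0.068] lo [0.573 0.237 0.003] hi [0.622 0.286 0.101]
150 125 [0.627 0.124 0.442]
450 125 [ 0.616 -0.394  0.443]
250 125 [ 0.624 -0.05   0.442]
90 110 [0.656 0.231 0.441]
230 165 [0.592 0.01  0.154]
280 180 [ 0.555 -0.112  0.138]
180 180 [0.56  0.138 0.13 ]
350 150 [ 0.645 -0.31   0.028]
365 165 [ 0.606 -0.357 -0.   ]
300 185 [ 0.553 -0.173 -0.   ]
```

View pics/topc.png

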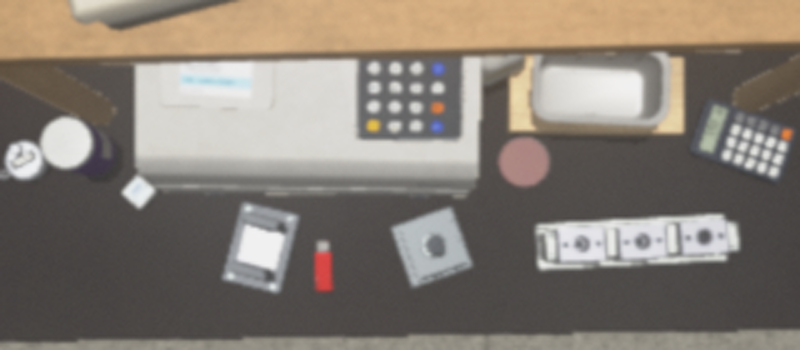

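```bash
python3 - <<'E'
from h import *
o=arm.get_obs(); print(np.round(R.from_euler('xyz',o['eef_rot'],degrees=True).as_matrix(),3))
d=np.load('pics/side0.png.npy')
v,u=np.mgrid[0:384,0:512]; P=unproj('side',u.ravel(),v.ravel(),d.ravel()); P=P[d.ravel()>0]
for y in np.arange(-0.2,0.25,0.03):
    k=(abs(P[:,1]-y)<0.006)&(P[:,0]>0.52)&(P[:,0]<0.7)&(P[:,2]>0.01)&(P[:,2]<.35)
    s=P[k]; 
    print(round(y,2),[ (round(b,2),round(float(s[(abs(s[:,2]-b)<.01),0].min()),3)) for b in (.02,.05,.08,.11,.13,.15) if (abs(s[:,2]-b)<.01).any()], s[:,2].max() if len(s) else '')
dt=np.load('pics/top0.png.npy');P=unproj('top',u.ravel(),v.ravel(),dt.ravel())
for y in np.arange(-0.2,0.2,0.05):
    k=(abs(P[:,1]-y)<0.004)&(P[:,0]>0.52)&(P[:,0]<0.62)&(P[:,2]>0.01)&(P[:,2]<.35); s=P[k]; s=s[np.argsort(s[:,0])][:12]
    print(round(y,2),np.round(s[::2][:,[0,2]],3).tolist())
k=(P[:,2]>0.35)&(P[:,2]<0.6)&(abs(P[:,1])<.5)&(P[:,0]<.8)
print('shelf front',P[k,0].min(), 'highest', P[k,2].max())
k=(P[:,2]>0.1)&(P[:,1]>.25)&(P[:,0]<.62)&(P[:,0]>.3); print('left',np.round(P[k][np.argsort(P[k,0])][:3],3))
E
```

```text
[[-0.     0.232  0.973]
 [ 0.     0.973 -0.232]
 [-1.     0.    -0.   ]]
-0.2 [(0.13, 0.685), (0.15, 0.692)] 0.14087243383214482
-0.17 [(0.15, 0.616)] 0.17129158836510663
-0.14 [(0.02, 0.543), (0.05, 0.521), (0.08, 0.541), (0.11, 0.544), (0.13, 0.545), (0.15, 0.555)] 0.1797925288691952
-0.11 [(0.02, 0.542), (0.05, 0.542), (0.08, 0.541), (0.11, 0.545), (0.13, 0.544), (0.15, 0.556)] 0.18035425759899992
-0.08 [(0.02, 0.543), (0.05, 0.543), (0.08, 0.541), (0.11, 0.547), (0.13, 0.548), (0.15, 0.557)] 0.18032286859998028
-0.05 [(0.02, 0.543), (0.05, 0.545), (0.08, 0.543), (0.11, 0.548), (0.13, 0.55), (0.15, 0.559)] 0.17941534163308775
-0.02 [(0.02, 0.545), (0.05, 0.545), (0.08, 0.544), (0.11, 0.547), (0.13, 0.551), (0.15, 0.558)] 0.17589428886541775
0.01 [(0.02, 0.546), (0.05, 0.547), (0.08, 0.545), (0.11, 0.549), (0.13, 0.55), (0.15, 0.559)] 0.17546562946731287
0.04 [(0.05, 0.547), (0.08, 0.548), (0.11, 0.551), (0.13, 0.553), (0.15, 0.559)] 0.1755665788104953
0.07 [(0.02, 0.547), (0.05, 0.547), (0.08, 0.549), (0.11, 0.552), (0.13, 0.554), (0.15, 0.562)] 0.176105321917681
0.1 [(0.02, 0.521
[... 763 characters left out ...]
86], [0.544, 0.084], [0.545, 0.036], [0.546, 0.091], [0.547, 0.09]]
-0.05 [[0.546, 0.034], [0.547, 0.062], [0.547, 0.062], [0.547, 0.091], [0.547, 0.088], [0.549, 0.099]]
-0.0 [[0.548, 0.026], [0.548, 0.089], [0.548, 0.087], [0.548, 0.087], [0.549, 0.047], [0.55, 0.096]]
0.05 [[0.522, 0.012], [0.524, 0.016], [0.525, 0.01], [0.527, 0.015], [0.53, 0.013], [0.549, 0.088]]
0.1 [[0.552, 0.035], [0.552, 0.032], [0.552, 0.062], [0.553, 0.089], [0.553, 0.086], [0.554, 0.101]]
0.15 [[0.553, 0.031], [0.553, 0.028], [0.553, 0.061], [0.553, 0.088], [0.554, 0.085], [0.555, 0.099]]
shelf front 0.504952289648355 highest 0.5200871222340486
left [[0.505 0.421 0.39 ]
 [0.506 0.417 0.396]
 [0.508 0.414 0.401]]
```

step_arm(
  plan=[
    [[0, -38, 43, 0, 0, 0, 85], [0, -38, 43, 0, 0, 0, 85], [0, -38, 43, 0, 0, 0, 85], [0, -38, 43, 0, 0, 0, 85], [0, -38, 43, 0, 0, 0, 85]],
  ],
)

```text
time: 1.58
tcp_pos: [0.3167, 0.3961, 0.3042]
eef_rot: [54.8, 89.9, 41.4]
force: [0.7, -0.7, 0.5]
opening: 0.993
```

step_arm(
  plan=[
    [[0, -38, 43, 0, 0, 0, 85], [0, -38, 43, 0, 0, 0, 85], [8, -56, 22, 0, 0, 0, 85], [8, -56, 22, 0, 0, 0, 85], [8, -56, 22, 0, 0, 0, 85]],
  ],
)

```text
time: 2.2
tcp_pos: [0.4073, 0.1232, 0.2801]
eef_rot: [28.8, 89.9, 15.4]
force: [1.4, 0.3, -0.5]
opening: 0.991
```

step_arm(
  plan=[
    [[8, -56, 22, 0, 0, 0, 85], [8, -56, 22, 0, 0, 0, 85], [8, -56, 22, -4, 0, 0, 85], [8, -56, 22, -4, 0, 0, 85], [0, 0, 0, -5.4, 0, 0, 85]],
  ],
)

```text
time: 2.82
tcp_pos: [0.445, -0.1176, 0.2477]
eef_rot: [-77.8, 89.9, -78.1]
force: [-0.7, 0.2, 0.4]
opening: 0.996
```

```bash
cat > t.py <<'E'
from h import *
import sys
n=sys.argv[1]
m=arm.camera_model('wrist');o=arm.get_obs()
snap('wrist',n+'.png')
import pickle; pickle.dump((m,o),open('pics/'+n+'.pkl','wb'))
A=R.from_euler('xyz',o['eef_rot'],degrees=True).as_matrix()
print(o['time'],np.round(o['tcp_pos'],4)); print(np.round(A,3).tolist())
E
python3 t.py w1
```

```text
2.825 [ 0.445  -0.1176  0.2477]
[[0.0, 0.005, 1.0], [-0.002, 1.0, -0.005], [-1.0, -0.002, 0.0]]
```

View pics/w1.png

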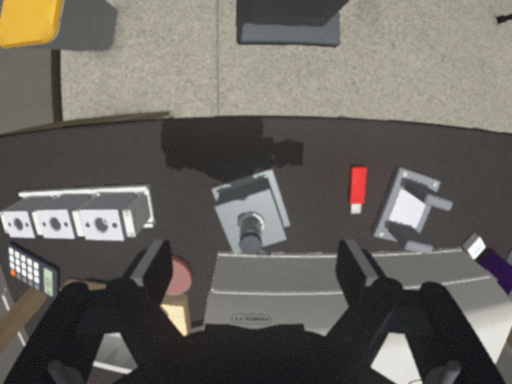

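```bash
cat > fit.py <<'E'
from h import *
import pickle
def cloud(n):
    m,o=pickle.load(open('pics/'+n+'.pkl','rb')); d=np.load('pics/'+n+'.png.npy')
    v,u=np.mgrid[0:384,0:512]; k=d>0
    return unproj('wrist',u[k],v[k],d[k],m)
def box(P,lo,hi):
    return P[((P>=lo)&(P<=hi)).all(1)]
def rect(Q,trim=0.0):
    (c,s,a)=cv2.minAreaRect((Q[:,:2]*1000).astype(np.float32)); return np.round(c,1),np.round(s,1),round(a,1)
E
python3 - <<'E'
from fit import *
P=cloud('w1')
print('bench z',np.median(box(P,[.44,-.08,-.02],[.46,-.04,.02])[:,2]))
g=box(P,[.45,-.16,.085],[.53,-.08,.11]); print('gauge top',len(g),g.mean(0),g.min(0),g.max(0),rect(g))
s=box(P,[.44,-.17,.045],[.54,-.07,.056]); print('stand',len(s),rect(s),np.median(s[:,2]))
s=box(P,[.44,-.17,.055],[.54,-.07,.11]); 
f=box(P,[.44,-.17,.003],[.54,-.07,.012]); print('foot',rect(f))
r=box(P,[.44,-.46,.052],[.54,-.22,.075]); print('blocks top',len(r),rect(r),np.median(r[:,2]))
z=r[:,2]; print(np.histogram(z,bins=8))
for lo,hi in [(-.29,-.23),(-.355,-.3),(-.43,-.37)]:
    b=box(P,[.44,lo,.058],[.54,hi,.075]); print(len(b),rect(b),np.median(b[:,2]))
c=box(P,[.43,0.02,.055],[.54,.12,.075]);print('cheeks',len(c),rect(c),np.median(c[:,2]))
c=box(P,[.43,0.02,.006],[.54,.12,.018]);print('bay base',len(c),rect(c),np.median(c[:,2]))
c=box(P,[.43,0.02,.006],[.54,.12,.075]);print('bay all',len(c),rect(c))
E
python3 - <<'E'
import cv2
im=cv2.imread('pics/w1.png'); cv2.imwrite('pics/w1c.png',cv2.resize(im[170:260,0:160],(800,450),interpolation=cv2.INTER_CUBIC))
cv2.imwrite('pics/w1d.png',cv2.resize(im[150:260,200:450],(800,352),interpolation=cv2.INTER_CUBIC))
E
```

```text
bench z 0.0014399094277315182
gauge top 498 [ 0.48632935 -0.1211183   0.09558966] [ 0.47849612 -0.13088941  0.08500571] [ 0.49773412 -0.11175041  0.09934951] (array([ 488.1, -121.3]), array([19.1, 19.2]), 88.8)
stand 2325 (array([ 488.5, -120.9]), array([56.3, 55.9]), 18.2) 0.051429539138374475
foot (array([ 487.3, -119.7]), array([94.1, 98.6]), 0.8)
blocks top 4008 (array([ 489.9, -340.5]), array([ 36.6, 202.7]), 2.5) 0.06378725369042845
(array([ 126,  156,  178,  227,  475,  524, 1942,  380]), array([0.05202191, 0.05388423, 0.05574655, 0.05760887, 0.0594712 ,
       0.06133352, 0.06319584, 0.06505816, 0.06692049]))
1203 (array([ 487.4, -264.8]), array([35. , 50.6]), 1.5) 0.06397094667554327
973 (array([ 488.6, -327.6]), array([35.2, 56. ]), 2.1) 0.06391943146817579
813 (array([ 493.1, -399.8]), array([35.7, 60.3]), 2.2) 0.06407013136569505
cheeks 745 (array([490.5,  68.1]), array([40.6, 66.1]), 76.0) 0.0647218622929392
bay base 2390 (array([490.9,  68.9]), array([67.6, 90.4]), 75.4) 0.013386159388423467
bay all 3825 (array([490.9,  68.9]), array([67.6, 90.4]), 75.4)
```

View pics/w1c.png

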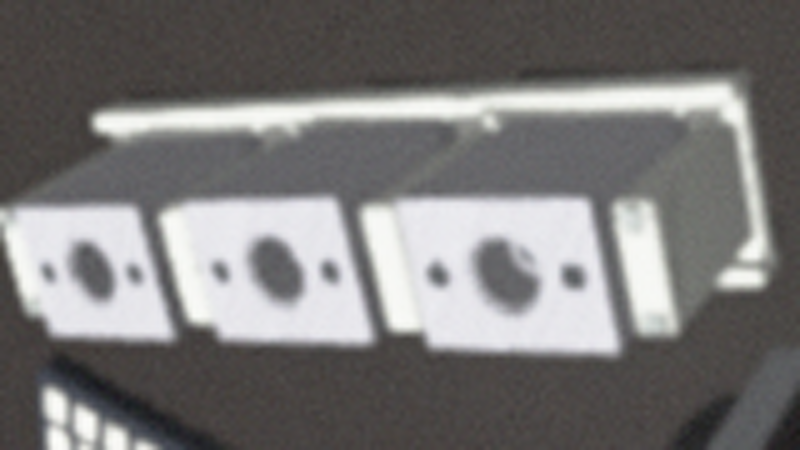

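View pics/w1d.png

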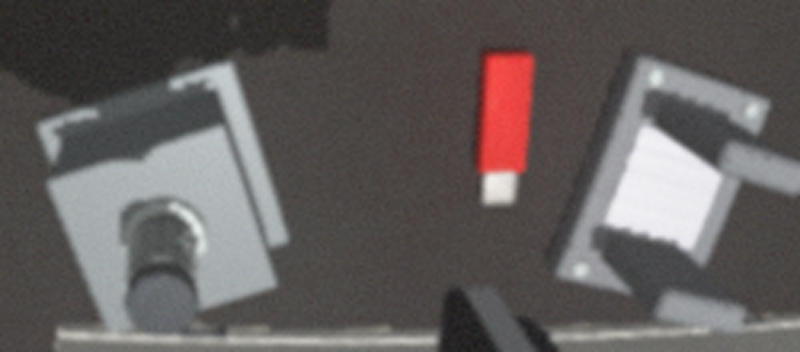

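step_arm(
  plan=[
    [[10, -3.3, 43.3, 0, 0, 0, 85], [40, 0, 0, 0, 0, 0, 60], [40, 0, 0, 0, 0, 0, 50], [24, 0, 0, 0, 0, 0, 40], [2, 0, 0, 0, 0, 0, 35]],
  ],
  force=40,
)

```text
time: 3.5
tcp_pos: [0.487, -0.1147, 0.1304]
eef_rot: [163.8, 89.8, 163.8]
force: [-0.4, 0.2, -0.1]
opening: 0.409
```

```bash
python3 t.py w2
```

```text
3.5 [ 0.487  -0.1147  0.1304]
[[-0.004, -0.0, 1.0], [0.001, 1.0, 0.0], [-1.0, 0.001, -0.004]]
```

View pics/w2.png

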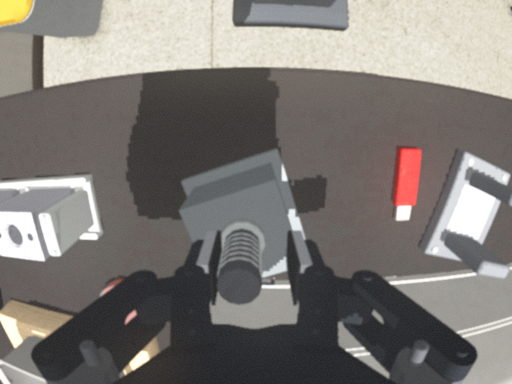

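step_arm(
  plan=[
    [[0, -6.4, 1.3, 0, 0, 0, 33], [0, 0, 0, 0, 0, 0, 33]],
  ],
)

```text
time: 3.8
tcp_pos: [0.4906, -0.1231, 0.1333]
eef_rot: [-17.1, 89.8, -17.1]
force: [0.3, 1.0, 1.6]
opening: 0.39
```

```bash
python3 t.py w3; python3 - <<'E'
from fit import *
P=cloud('w3')
g=box(P,[.45,-.16,.085],[.53,-.08,.11]); print(rect(g)); g=box(P,[.46,-.135,.094],[.51,-.105,.11]);print(rect(g))
s=box(P,[.44,-.17,.045],[.54,-.07,.056]);print(rect(s))
print(np.round(np.median(box(P,[.44,-.08,-.02],[.46,-.04,.02])[:,2]),4))
r=box(P,[.45,-.3,.058],[.53,-.23,.075]);print(rect(r))
E
```

```text
3.8 [ 0.4906 -0.1231  0.1333]
[[0.003, 0.001, 1.0], [-0.001, 1.0, -0.001], [-1.0, -0.001, 0.003]]
(array([ 490.6, -120.1]), array([26.3, 79.7]), 0.1)
(array([ 490.7, -117.5]), array([27.2, 23.1]), 82.7)
(array([ 488.3, -121.2]), array([56.4, 56.5]), 18.5)
0.0014
(array([ 487.4, -269.4]), array([35. , 61.1]), 0.6)
```

View pics/w3.png

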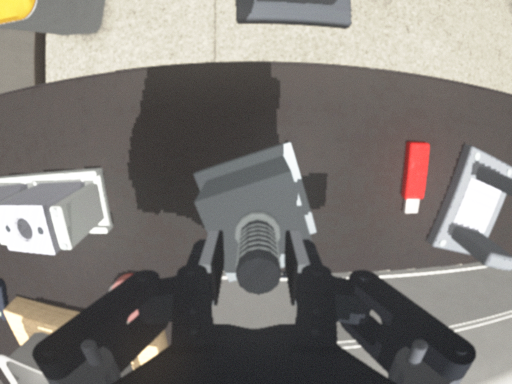

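step_arm(
  plan=[
    [[0, 0, 0, 0, 0, 0, 33], [0, 0, 0, 0, 0, 0, 33]],
  ],
)

```text
time: 4.1
tcp_pos: [0.4896, -0.1221, 0.1322]
eef_rot: [-0.1, 90.0, -0.1]
force: [0.1, 0.9, -0.0]
opening: 0.385
```

```bash
python3 -c "
from h import *
for i in range(4):
    o=arm.get_obs(); print(o['time'],o['tcp_pos'],o['qvel'].round(2)); arm.get_image('top')
"
```

```text
4.1 [ 0.48958325 -0.12207484  0.1321673 ] [-0.01  0.14 -0.08  0.1   0.05 -0.05  0.11]
4.15 [ 0.48952829 -0.12203801  0.13205045] [ 0.06  0.17 -0.01  0.06  0.03 -0.1   0.  ]
4.2 [ 0.48948806 -0.12205011  0.13198541] [-0.05  0.24  0.02 -0.01  0.   -0.06  0.03]
4.25 [ 0.48949138 -0.1220529   0.13193061] [ 0.07  0.23 -0.03  0.03  0.02  0.01  0.05]
```

step_arm(
  plan=[
    [[0, 0.9, -1.2, 0, 0, 0, 30], [0, 0, 0, 0, 0, 0, 10], [0, 0, 0, 0, 0, 0, 5], [0, 0, 0, 0, 0, 0, 5], [0, 0, 0, 0, 0, 0, 5]],
  ],
  force=50,
)

```text
time: 4.92
tcp_pos: [0.4881, -0.1211, 0.1319]
eef_rot: [153.6, 90.0, 153.7]
force: [-1.7, 1.4, 4.1]
opening: 0.221
```

```bash
python3 t.py w4; python3 -c "
from h import *
o=arm.get_obs(); print(o['time'],o['tcp_pos'],o['force'],o['opening'])"
```

```text
4.925 [ 0.4881 -0.1211  0.1319]
[[-0.0, -0.0, 1.0], [0.0, 1.0, 0.0], [-1.0, 0.0, -0.0]]
4.975 [ 0.48811887 -0.12109875  0.13191142] [-2.43843481  0.96298941  3.74525556] 0.2188072866286846
```

View pics/w4.png

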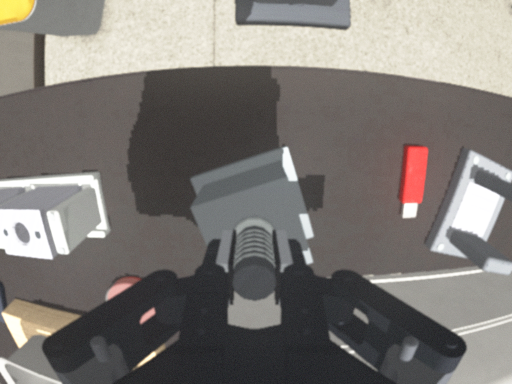

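```bash
python3 - <<'E'
from fit import *
for n in ['w1']:
    P=cloud(n)
    for lo,hi in [(-.3,-.23),(-.365,-.3),(-.43,-.365)]:
        b=box(P,[.44,lo,.0632],[.54,hi,.075]); print(len(b),rect(b),np.median(b[:,2]))
# bore from image: dark pixels inside block top
m,o=pickle.load(open('pics/w1.pkl','rb')); im=cv2.imread('pics/w1.png',0)
g=cv2.resize(im[170:260,0:160],None,fx=4,fy=4,interpolation=cv2.INTER_CUBIC)
_,bw=cv2.threshold(g,150,255,cv2.THRESH_BINARY_INV)
cs,_=cv2.findContours(bw,cv2.RETR_LIST,cv2.CHAIN_APPROX_NONE)
for c in cs:
    a=cv2.contourArea(c)
    if 400<a<6000:
        (x,y),s,_=cv2.fitEllipse(c); pix=np.array([(x+.5)/4-.5+0,(y+.5)/4-.5+170])
        # intersect ray w/ z=.0634
        c0=unproj('wrist',pix[0],pix[1],0.0,m);c1=unproj('wrist',pix[0],pix[1],1.0,m); 
        t=(0.0642-c0[2])/(c1[2]-c0[2]); print('hole',a/16,pix,s,np.round(c0+t*(c1-c0),4))
E
```

```text
985 (array([ 487.8, -276. ]), array([34.9, 48.6]), 1.5) 0.0644314326111711
774 (array([ 488.9, -332.4]), array([34.7, 65.7]), 2.5) 0.06443500856256126
560 (array([ 493.3, -397.4]), array([35.5, 65.1]), 1.3) 0.06449123906109408
hole 61.84375 [ 18.05182457 223.6914711 ] (26.739233016967773, 47.569026947021484) [ 0.4928 -0.405   0.0642]
hole 106.125 [100.53048706 224.84514999] (36.568172454833984, 62.17948913574219) [ 0.4879 -0.277   0.0642]
hole 88.375 [ 54.87786865 223.49412155] (33.661075592041016, 53.773929595947266) [ 0.4892 -0.3403  0.0642]
hole 254.875 [128.50614929 222.80286407] (41.6312255859375, 133.93116760253906) [ 0.4845 -0.2432  0.0642]
```

step_arm(
  plan=[
    [[-20, 0, 0, 0, 0, 0, 5], [-30, 0, 0, 0, 0, 0, 5], [-40, 0, 0, 0, 0, 0, 5], [-3, -50, 0, 0, 0, 0, 5], [0, -25, 0, 0, 0, 0, 5]],
  ],
)

```text
time: 5.6
tcp_pos: [0.4886, -0.1991, 0.2258]
eef_rot: [-41.2, 89.8, -41.3]
force: [-0.1, 0.4, -1.4]
opening: 0.22
```

```bash
python3 t.py w5; python3 - <<'E'
from fit import *
P=cloud('w5')
for lo,hi in [(-.3,-.23),(-.365,-.3),(-.43,-.365)]:
        b=box(P,[.44,lo,.0632],[.54,hi,.075]); print(len(b),rect(b),np.median(b[:,2]))
m,o=pickle.load(open('pics/w5.pkl','rb')); im=cv2.imread('pics/w5.png')
for y in (-.265,-.33,-.4): print(proj('wrist',[.488,y,.063],m))
E
```

```text
5.6 [ 0.4886 -0.1991  0.2258]
[[0.002, 0.002, 1.0], [-0.002, 1.0, -0.002], [-1.0, -0.002, 0.002]]
1681 (array([ 487.7, -270.9]), array([34.9, 58.5]), 1.0) 0.06442333036286388
1369 (array([ 489.3, -332.4]), array([35.2, 65.5]), 1.8) 0.06442975238131134
962 (array([ 492.9, -397.2]), array([34.3, 65.3]), 2.5) 0.0644457654078163
[176.193687   189.94524505]
[108.60601776 189.88724437]
[ 50.42798696 189.81001303]
```

View pics/w5.png

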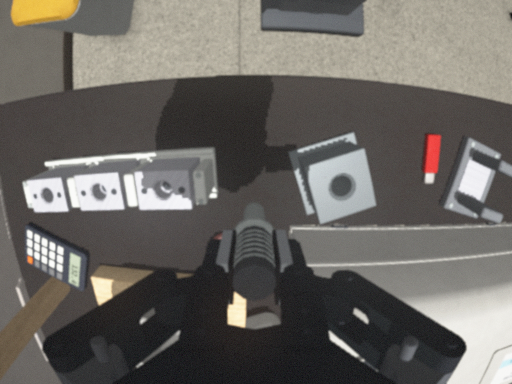

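```bash
cat > holes.py <<'E'
from fit import *
def hit(n,pix,z,m):
    c0=unproj('wrist',pix[0],pix[1],0.0,m);c1=unproj('wrist',pix[0],pix[1],1.0,m); t=(z-c0[2])/(c1[2]-c0[2]); return np.round(c0+t*(c1-c0),4)
def holes(n,x0,x1,y0,y1,z=.0644,thr=150,f=6,show=True):
    m,o=pickle.load(open('pics/'+n+'.pkl','rb')); im=cv2.imread('pics/'+n+'.png',0)
    g=cv2.resize(im[y0:y1,x0:x1],None,fx=f,fy=f,interpolation=cv2.INTER_CUBIC)
    cv2.imwrite('pics/'+n+'_h.png',g)
    bw=cv2.threshold(g,thr,255,cv2.THRESH_BINARY_INV)[1]
    cs,_=cv2.findContours(bw,cv2.RETR_LIST,cv2.CHAIN_APPROX_NONE)
    for c in cs:
        a=cv2.contourArea(c)/f/f
        if 40<a<900:
            c=cv2.convexHull(c); (x,y),s,_=cv2.fitEllipse(c); pix=np.array([(x+.5)/f-.5+x0,(y+.5)/f-.5+y0])
            print('hole',a,pix.round(1),np.round(np.array(s)/f,1),hit(n,pix,z,m))
E
python3 - <<'E'
from holes import *
holes('w5',20,220,160,220,f=4)
holes('w5',295,380,145,225,z=.0514,thr=90)
E
python3 -c "
import cv2
im=cv2.imread('pics/w5.png'); cv2.imwrite('pics/w5c.png',cv2.resize(im[140:225,15:220],(800,332),interpolation=cv2.INTER_CUBIC))"
```

```text
hole 112.25 [ 46.9 194.8] [10.3 14.7] [ 0.4928 -0.405   0.0644]
hole 73.25 [212.9 192.8] [ 9.4 13.1] [ 0.4901 -0.2333  0.0644]
hole 47.34375 [166.1 188.7] [ 7.8 12.6] [ 0.4865 -0.2735  0.0644]
hole 44.0625 [198.4 191.3] [ 9.9 13.7] [ 0.4887 -0.2455  0.0644]
hole 120.8125 [ 98.5 191.5] [12.3 16.4] [ 0.4891 -0.3404  0.0644]
hole 414.65277777777777 [345.8 245.6] [23.5 71.1] [ 0.5481 -0.1106  0.0514]
hole 286.9583333333333 [341.  185.4] [18.7 20.1] [ 0.4874 -0.122   0.0514]
```

View pics/w5c.png

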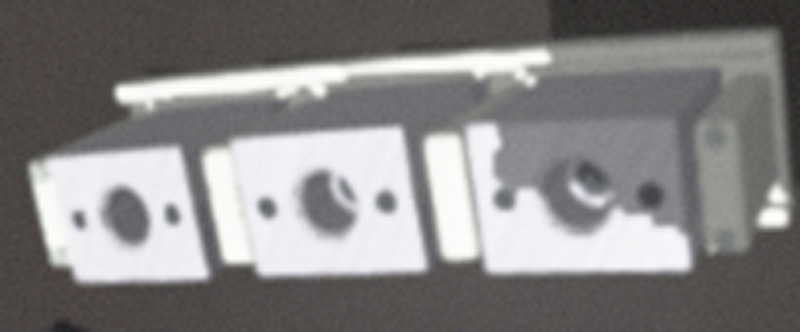

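step_arm(
  plan=[
    [[0, -52, 1, 0, 0, 0, 5], [0, -52, 1, 0, 0, 0, 5], [0, -52, 1, 0, 0, 0, 5], [0, -51, 1, 0, 0, 0, 5], [0, 0, 0, 0, 0, 0, 5]],
  ],
)

```text
time: 6.28
tcp_pos: [0.49, -0.409, 0.2243]
eef_rot: [-105.3, 89.8, -105.7]
force: [-0.1, 1.0, -1.5]
opening: 0.22
```

step_arm(
  plan=[
    [[0, 0, 0, 0, 0, 0, 5], [0, 0, 0, 0, 0, 0, 5]],
  ],
)

```text
time: 6.52
tcp_pos: [0.4929, -0.4013, 0.2245]
eef_rot: [97.7, 89.9, 97.8]
force: [0.4, 0.3, -1.4]
opening: 0.223
```

```bash
python3 t.py w6; python3 - <<'E'
from holes import *
m,o=pickle.load(open('pics/w6.pkl','rb'))
print(proj('wrist',[[.4925,-.405,.0644],[.49,-.34,.0644]],m)); t=o['tcp_pos']; print('tip expected',proj('wrist',[t-[0,0,.127],t-[0,0,.082],t-[0,0,.035]],m), o['force'])
P=cloud('w6')
b=box(P,[.44,-.43,.0632],[.54,-.38,.075]); print(rect(b))
import cv2
im=cv2.imread('pics/w6.png'); cv2.imwrite('pics/w6c.png',cv2.resize(im[100:310,160:360],(760,798),interpolation=cv2.INTER_CUBIC)[:600])
E
```

```text
6.525 [ 0.4929 -0.4013  0.2245]
[[-0.0, -0.002, 1.0], [0.001, 1.0, 0.002], [-1.0, 0.001, -0.0]]
[[248.91677614 191.69107918]
 [327.08011325 189.00706224]]
tip expected [[253.38963046 206.50812033]
 [253.37396409 234.23441224]
 [253.35330094 281.56556937]] [ 0.37044945  0.31666723 -1.37288915]
(array([ 493.2, -405.8]), array([34.7, 47.4]), 2.7)
```

View pics/w6.png

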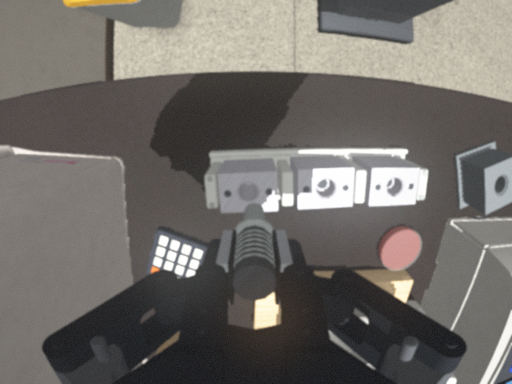

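View pics/w6c.png

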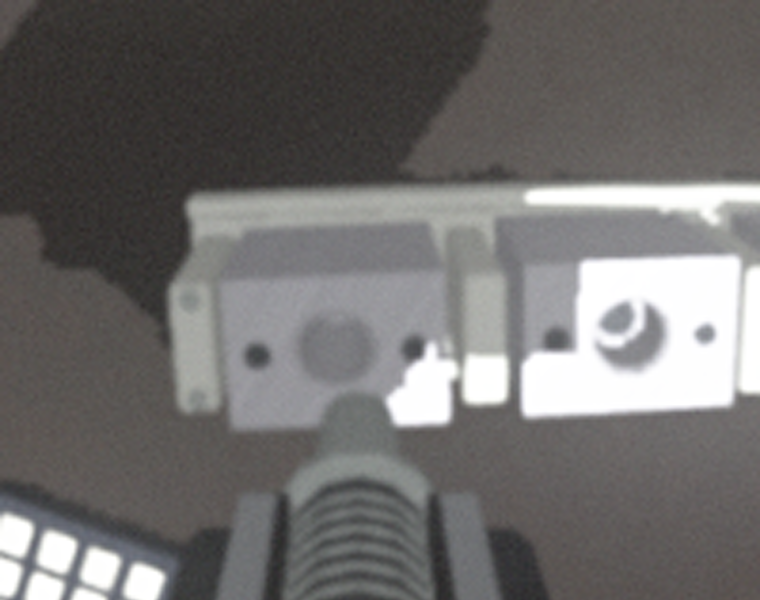

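step_arm(
  plan=[
    [[12, -4, 0, 0, 0, 0, 5], [13, 0, 0, 0, 0, 0, 5], [0, 0, 0, 0, 0, 0, 5], [0, 0, 0, 0, 0, 0, 5], [0, 0, 0, 0, 0, 0, 5]],
  ],
)

```text
time: 7.2
tcp_pos: [0.4926, -0.4074, 0.2002]
eef_rot: [-36.9, 90.0, -36.9]
force: [-0.0, -0.2, -0.7]
opening: 0.217
```

```bash
python3 t.py w7; python3 - <<'E'
from holes import *
m,o=pickle.load(open('pics/w7.pkl','rb'))
print(proj('wrist',[[.493,-.4054,.0644]],m)); t=o['tcp_pos']; print('tip expected',proj('wrist',[t-[0,0,.127],t-[0,0,.082],t-[0,0,.035]],m), o['force'],o['qvel'].round(1))
im=cv2.imread('pics/w7.png'); cv2.imwrite('pics/w7c.png',cv2.resize(im[120:270,160:360],(800,600),interpolation=cv2.INTER_CUBIC)[:600])
E
```

```text
7.2 [ 0.4926 -0.4074  0.2002]
[[0.001, -0.0, 1.0], [-0.0, 1.0, 0.0], [-1.0, -0.0, 0.001]]
[[256.48392482 202.75422525]]
tip expected [[253.73386624 206.42041204]
 [253.66254226 234.18173555]
 [253.54175265 281.56787335]] [-0.02740873 -0.15786639 -0.70299747] [ 0.  -0.2  0.   0.   0.  -0.1 -0. ]
```

View pics/w7c.png

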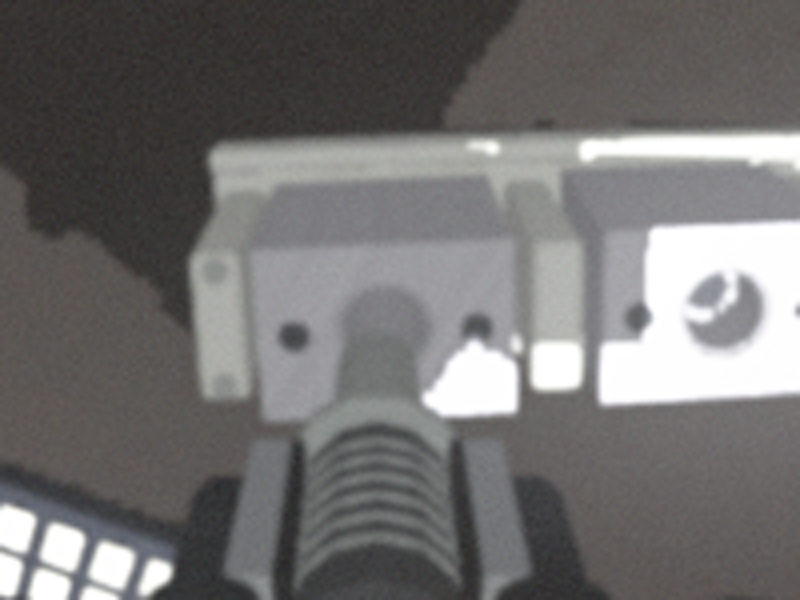

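step_arm(
  plan=[
    [[0, 1.6, 0.4, 0, 0, 0, 5], [4, 0, 0, 0, 0, 0, 5], [3, 0, 0, 0, 0, 0, 5], [3, 0, 0, 0, 0, 0, 5], [3, 0, 0, 0, 0, 0, 5]],
  ],
)

```text
time: 7.88
tcp_pos: [0.4926, -0.4057, 0.1865]
eef_rot: [154.9, 90.0, 154.9]
force: [-0.3, 0.1, -1.2]
opening: 0.223
```

```bash
python3 t.py w8; python3 - <<'E'
from holes import *
m,o=pickle.load(open('pics/w8.pkl','rb'));print(o['force'],o['moment'])
im=cv2.imread('pics/w8.png'); cv2.imwrite('pics/w8c.png',cv2.resize(im[120:270,160:360],(800,600),interpolation=cv2.INTER_CUBIC)[:600])
E
```

```text
7.875 [ 0.4926 -0.4057  0.1865]
[[-0.0, 0.0, 1.0], [0.0, 1.0, -0.0], [-1.0, 0.0, -0.0]]
[-0.25027495  0.05575256 -1.15241783] [-0.02486787  0.06029951  0.0531024 ]
```

View pics/w8c.png

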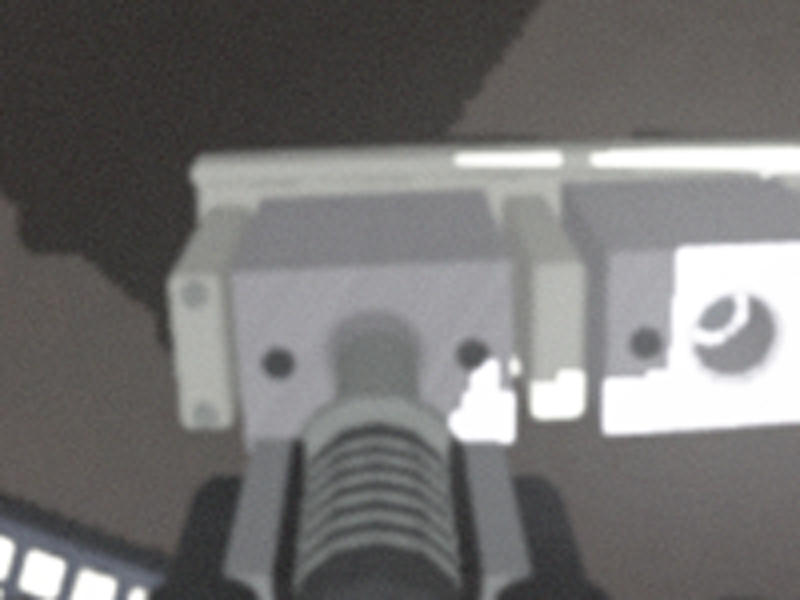

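step_arm(
  plan=[
    [[3, 0, 0, 0, 0, 0, 5], [2, 0, 0, 0, 0, 0, 5], [0, 0, 0, 0, 0, 0, 5]],
  ],
)

```text
time: 8.3
tcp_pos: [0.4926, -0.4055, 0.1816]
eef_rot: [141.7, 90.0, 141.7]
force: [-0.2, -0.2, -1.3]
opening: 0.221
```

step_arm(
  plan=[
    [[3, 0, 0, 0, 0, 0, 5], [3, 0, 0, 0, 0, 0, 5], [0, 0, 0, 0, 0, 0, 5]],
  ],
)

```text
time: 8.68
tcp_pos: [0.4926, -0.4054, 0.1755]
eef_rot: [139.5, 90.0, 139.5]
force: [0.0, -0.5, -0.8]
opening: 0.22
```

step_arm(
  plan=[
    [[2, 0, 0, 0, 0, 0, 5], [2, 0, 0, 0, 0, 0, 5], [1, 0, 0, 0, 0, 0, 5]],
  ],
)

```text
time: 9.05
tcp_pos: [0.4927, -0.4056, 0.1707]
eef_rot: [139.8, 90.0, 139.9]
force: [0.4, 0.0, -1.4]
opening: 0.221
```

step_arm(
  plan=[
    [[4, 0, 0, 0, 0, 0, 5], [4, 0, 0, 0, 0, 0, 5], [4, 0, 0, 0, 0, 0, 5], [4, 0, 0, 0, 0, 0, 5], [0, 0, 0, 0, 0, 0, 5]],
  ],
)

```text
time: 9.68
tcp_pos: [0.4925, -0.4054, 0.1543]
eef_rot: [142.2, 89.9, 142.2]
force: [-1.0, 0.6, -0.9]
opening: 0.219
```

step_arm(
  plan=[
    [[3, 0, 0, 0, 0, 0, 5], [3, 0, 0, 0, 0, 0, 5], [2, 0, 0, 0, 0, 0, 5], [0, 0, 0, 0, 0, 0, 5]],
  ],
)

```text
time: 10.18
tcp_pos: [0.4926, -0.4055, 0.1466]
eef_rot: [135.8, 90.0, 135.9]
force: [0.8, -0.2, -1.3]
opening: 0.219
```

step_arm(
  plan=[
    [[1, 0, 0, 0, 0, 0, 5], [0.7, 0, 0, 0, 0, 0, 5], [0, 0, 0, 0, 0, 0, 5]],
  ],
)

```text
time: 10.55
tcp_pos: [0.4927, -0.4056, 0.1452]
eef_rot: [77.7, 90.0, 77.7]
force: [-0.3, -0.6, -0.4]
opening: 0.22
```

```bash
python3 t.py w9; python3 - <<'E'
from holes import *
m,o=pickle.load(open('pics/w9.pkl','rb'));print(o['force'],o['moment'])
im=cv2.imread('pics/w9.png'); cv2.imwrite('pics/w9c.png',cv2.resize(im[150:300,160:360],(800,600),interpolation=cv2.INTER_CUBIC)[:600])
E
```

```text
10.55 [ 0.4927 -0.4056  0.1452]
[[0.0, -0.0, 1.0], [0.0, 1.0, 0.0], [-1.0, 0.0, 0.0]]
[-0.31602059 -0.58770461 -0.43404173] [ 0.01640945 -0.01982202 -0.02105499]
```

View pics/w9c.png

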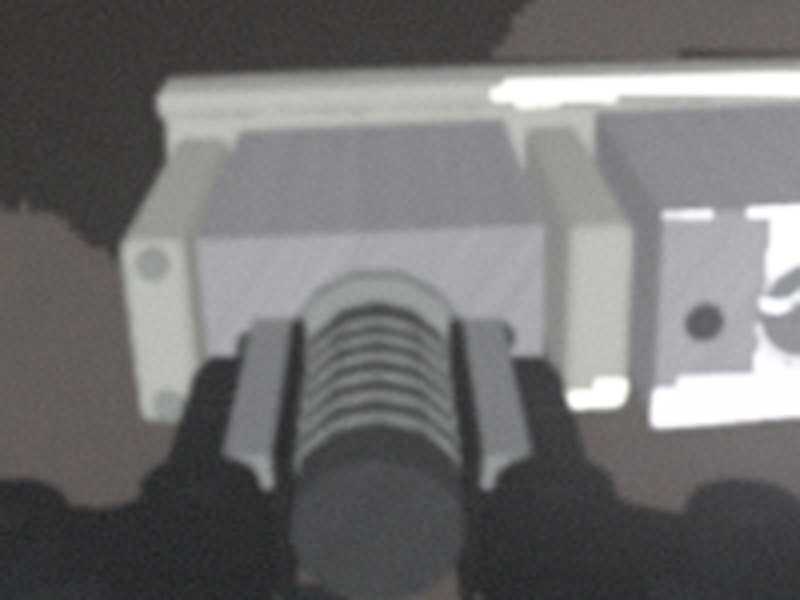

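Open bore: pin about 45 mm deep. I push lightly once more for shoulder contact.

step_arm(
  plan=[
    [[0.5, 0, 0, 0, 0, 0, 5], [0.3, 0, 0, 0, 0, 0, 5], [0, 0, 0, 0, 0, 0, 5]],
  ],
)

```text
time: 10.98
tcp_pos: [0.4929, -0.4057, 0.145]
eef_rot: [-26.8, 90.0, -26.8]
force: [-2.4, 0.8, 5.6]
opening: 0.222
```

step_arm(
  plan=[
    [[-15, 0, 0, 0, 0, 0, 5], [-25, 0, 0, 0, 0, 0, 5], [-30, 0, 0, 0, 0, 0, 5], [-15, 0, 0, 0, 0, 0, 5], [0, 50, -1, 0, 0, 0, 5]],
  ],
)

```text
time: 11.6
tcp_pos: [0.4912, -0.3603, 0.2315]
eef_rot: [-59.7, 89.6, -60.1]
force: [0.6, 0.7, -1.3]
opening: 0.222
```

step_arm(
  plan=[
    [[0, 55, -1, 0, 0, 0, 5], [0, 55, -1, 0, 0, 0, 5], [0, 55, -1, 0, 0, 0, 5], [0, 50, -1, 0, 0, 0, 5], [0, 19, 0, 0, 0, 0, 5]],
  ],
)

```text
time: 12.22
tcp_pos: [0.4875, -0.1177, 0.2294]
eef_rot: [104.8, 89.9, 105.1]
force: [-0.4, -0.8, -0.6]
opening: 0.222
```

step_arm(
  plan=[
    [[15, 0, 0, 0, 0, 0, 5], [15, 0, 0, 0, 0, 0, 5], [0, 0, 0, 0, 0, 0, 5], [0, 0, 0, 0, 0, 0, 5]],
  ],
)

```text
time: 12.72
tcp_pos: [0.4875, -0.1228, 0.199]
eef_rot: [-168.7, 90.0, -168.8]
force: [0.2, -0.6, -0.9]
opening: 0.22
```

```bash
python3 t.py w10; python3 - <<'E'
from holes import *
m,o=pickle.load(open('pics/w10.pkl','rb'));print(o['force'],o['moment'])
print(proj('wrist',[[.4882,-.1211,.0514]],m))
im=cv2.imread('pics/w10.png'); cv2.imwrite('pics/w10c.png',cv2.resize(im[120:270,160:360],(800,600),interpolation=cv2.INTER_CUBIC)[:600])
E
```

```text
12.725 [ 0.4875 -0.1228  0.199 ]
[[-0.001, 0.002, 1.0], [-0.0, 1.0, -0.002], [-1.0, -0.0, -0.001]]
[ 0.16382485 -0.56273675 -0.87925843] [-0.03186547  0.00476861 -0.01760313]
[[255.84267818 198.17739272]]
```

View pics/w10c.png

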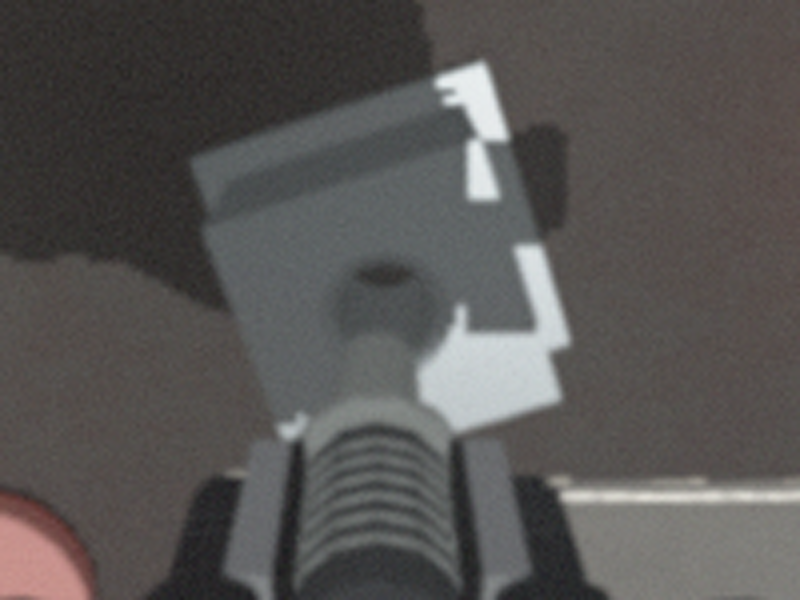

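step_arm(
  plan=[
    [[8, 1.6, 0.6, 0, 0, 0, 5], [8, 0, 0, 0, 0, 0, 5], [8, 0, 0, 0, 0, 0, 5], [6, 0, 0, 0, 0, 0, 5], [6, 0, 0, 0, 0, 0, 5]],
  ],
)

```text
time: 13.4
tcp_pos: [0.4882, -0.12, 0.1629]
eef_rot: [171.7, 90.0, 171.7]
force: [-0.3, -0.7, -1.0]
opening: 0.219
```

step_arm(
  plan=[
    [[8, 0, 0, 0, 0, 0, 5], [8, 0, 0, 0, 0, 0, 5], [7, 0, 0, 0, 0, 0, 5], [4, 0, 0, 0, 0, 0, 5], [1, 0, 0, 0, 0, 0, 5]],
  ],
)

```text
time: 14.02
tcp_pos: [0.4882, -0.12, 0.1351]
eef_rot: [168.3, 90.0, 168.4]
force: [0.4, -0.2, -0.5]
opening: 0.22
```

step_arm(
  plan=[
    [[2, 0, 0, 0, 0, 0, 5], [1, 0, 0, 0, 0, 0, 5], [0, 0, 0, 0, 0, 0, 5]],
  ],
)

```text
time: 14.4
tcp_pos: [0.4883, -0.12, 0.1324]
eef_rot: [-2.3, 90.0, -2.3]
force: [-0.1, 0.1, -1.6]
opening: 0.22
```

step_arm(
  plan=[
    [[0.5, 0, 0, 0, 0, 0, 30], [0, 0, 0, 0, 0, 0, 40], [0, 0, 0, 0, 0, 0, 50], [-15, 0, 0, 0, 0, 0, 60], [-40, 0, 0, 0, 0, 0, 60]],
  ],
)

```text
time: 15.02
tcp_pos: [0.487, -0.1198, 0.1867]
eef_rot: [169.6, 89.8, 169.7]
force: [-0.2, 0.5, 0.3]
opening: 0.702
```

step_arm(
  plan=[
    [[-45, 0, -10, 0, 0, 0, 60], [0, -45, -5, -10, 0, 0, 60], [0, -45, 0, -10, 0, 0, 60], [0, 0, 0, -10, 0, 0, 60], [0, 0, 0, -10, 0, 0, 60]],
  ],
)

```text
time: 15.65
tcp_pos: [0.4811, -0.21, 0.2329]
eef_rot: [-109.3, 89.9, -69.2]
force: [-0.0, -0.9, -0.5]
opening: 0.699
```

```bash
python3 t.py w11; python3 - <<'E'
from fit import *
P=cloud('w11')
g=box(P,[.45,-.16,.094],[.53,-.08,.11]); print('gauge top',rect(g),np.median(g[:,2]) if len(g) else 0)
E
```

```text
15.65 [ 0.4811 -0.21    0.2329]
[[0.0, -0.644, 0.765], [-0.001, 0.765, 0.644], [-1.0, -0.001, -0.0]]
gauge top (array([0., 0.]), array([0., 0.]), 0.0) 0
```

View pics/w11.png

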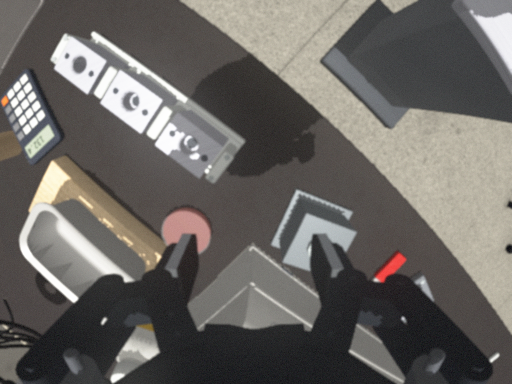

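```bash
python3 - <<'E'
from fit import *
P=cloud('w6')
k=(P[:,1]<-.45)&(P[:,2]>.02)&(P[:,0]>.3)&(P[:,0]<.8); Q=P[k]
for z in (.05,.1,.2,.3,.4):
    q=Q[(Q[:,2]>z-.03)&(Q[:,2]<z+.03)]
    print(z,len(q),q[:,1].max() if len(q) else '',np.percentile(q[:,0],[1,99]) if len(q) else '')
arm.get_image('top'); arm.get_image('side')
print(arm.get_obs()['q'].round(1))
im,d=snap('side','s2.png'); cv2.imwrite('pics/s2c.png',cv2.resize(cv2.imread('pics/s2.png')[140:290,190:390],(800,600)))
d=snap('top','t2.png')[1]
v,u=np.mgrid[190:225,265:300]; P=unproj('top',u.ravel(),v.ravel(),d[190:225,265:300].ravel()); g=P[(P[:,2]>.085)&(P[:,2]<.11)]; print('gauge',len(g),g.mean(0) if len(g) else '',np.ptp(g,0) if len(g) else '')
E
```

```text
0.05 5174 -0.5354928084059821 [0.45529501 0.6168068 ]
0.1 6644 -0.4748206850194243 [0.46381543 0.63316874]
0.2 7198 -0.4500221926369068 [0.47165229 0.59146597]
0.3 0  
0.4 0  
[ 27.6  19.4  -8.4 111.1   3.6  49.8 147.4]
gauge 50 [ 0.48824048 -0.11919724  0.09522861] [0.01802829 0.01799048 0.0133835 ]
```

View pics/s2c.png

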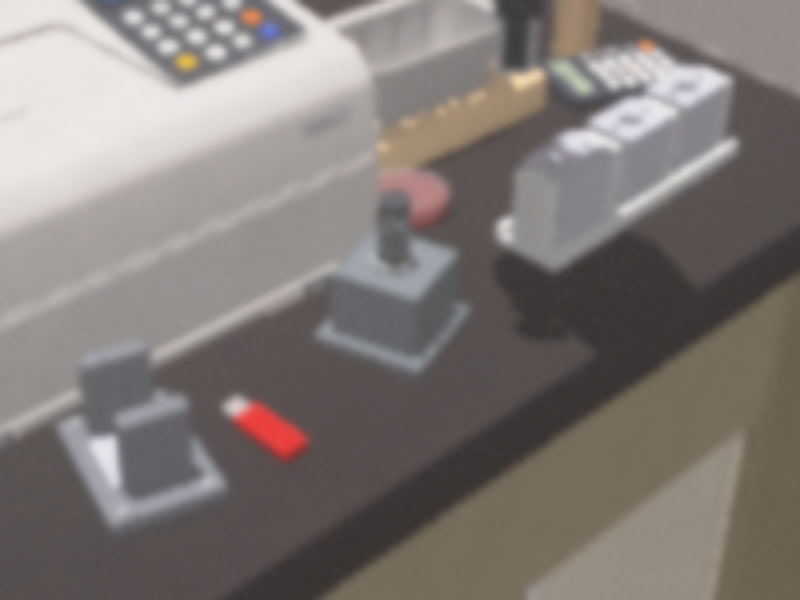

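step_arm(
  plan=[
    [[0, 0, 0, 10, 0, 0, 60], [0, 0, 0, 10, 0, 0, 60], [0, 0, 0, 10, 0, 0, 60], [0, 0, 0, 10, 0, 0, 60], [0, 0, 0, 10, 0, 0, 60]],
  ],
)

```text
time: 16.52
tcp_pos: [0.4813, -0.209, 0.2322]
eef_rot: [-56.0, 90.0, -66.3]
force: [-0.8, -0.0, -0.4]
opening: 0.702
```

step_arm(
  plan=[
    [[0, 0, 0, 10, 0, 0, 60], [0, 0, 0, 10, 0, 0, 60], [0, 0, 0, 10, 0, 0, 60], [0, 0, 0, 10, 0, 0, 60], [0, 0, 0, 10, 0, 0, 60]],
  ],
)

```text
time: 17.15
tcp_pos: [0.4813, -0.209, 0.2323]
eef_rot: [22.8, 90.0, -37.5]
force: [0.2, -0.9, -0.7]
opening: 0.705
```

step_arm(
  plan=[
    [[0, 0, 0, 10, 0, 0, 60], [0, 0, 0, 10, 0, 0, 60], [0, 0, 0, 7.5, 0, 0, 60], [0, 0, 0, 0, 0, 0, 60]],
  ],
)

```text
time: 17.65
tcp_pos: [0.4813, -0.2089, 0.2322]
eef_rot: [32.6, 90.0, -54.7]
force: [0.4, 0.2, -0.4]
opening: 0.707
```

```bash
python3 t.py w12; python3 - <<'E'
from fit import *
print(arm.get_obs()['q'].round(1))
P=cloud('w12')
g=box(P,[.45,-.16,.094],[.53,-.08,.11]); print('gauge top',rect(g),np.median(g[:,2]) if len(g) else 0)
E
```

```text
17.65 [ 0.4813 -0.2089  0.2322]
[[0.0, 0.999, 0.046], [-0.0, 0.046, -0.999], [-1.0, 0.0, 0.0]]
[  6.9  19.6  16.3 111.8  -7.1  49.5  29.7]
gauge top (array([ 489.5, -120. ]), array([19.3, 19.1]), 47.5) 0.09727250457690509
```

View pics/w12.png

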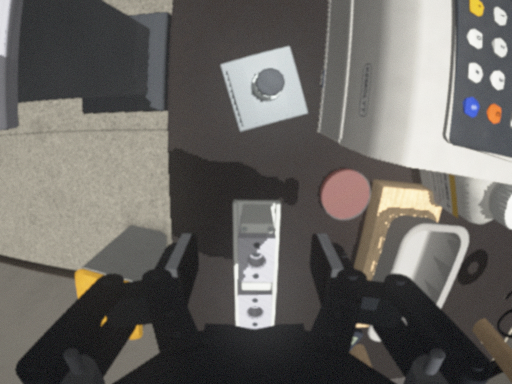

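step_arm(
  plan=[
    [[0, 1, 55, 0, 0, 0, 60], [0, 1, 55, 0, 0, 0, 60], [0, 0.7, 55, 0, 0, 0, 60], [15, 0, 31.8, 0, 0, 0, 60], [35, 0, 0, 0, 0, 0, 60]],
  ],
)

```text
time: 18.32
tcp_pos: [0.4922, -0.4109, 0.1833]
eef_rot: [29.3, 89.6, -58.3]
force: [0.9, 0.8, -0.9]
opening: 0.708
```

step_arm(
  plan=[
    [[0, 0, 0, 0, 0, 0, 60], [0, 0, 0, 0, 0, 0, 60], [0, 0, 0, 0, 0, 0, 60]],
  ],
)

```text
time: 18.7
tcp_pos: [0.4935, -0.4058, 0.1836]
eef_rot: [57.6, 89.9, -29.8]
force: [0.1, -0.4, 0.0]
opening: 0.706
```

```bash
python3 t.py w13; python3 - <<'E'
from fit import *
P=cloud('w13')
for lo,hi in [(-.435,-.377),(-.37,-.31)]:
    b=box(P,[.44,lo,.0632],[.54,hi,.068]); print(len(b),rect(b))
m,o=pickle.load(open('pics/w13.pkl','rb')); print(proj('wrist',[.493,-.4054,.064],m))
E
```

```text
18.7 [ 0.4935 -0.4058  0.1836]
[[0.002, 0.999, 0.045], [-0.001, 0.045, -0.999], [-1.0, 0.002, 0.001]]
2694 (array([ 492.8, -405.7]), array([34.2, 48.2]), 2.9)
3300 (array([ 489.3, -338.8]), array([34.2, 52.7]), 2.3)
[250.98249559 211.02392132]
```

View pics/w13.png

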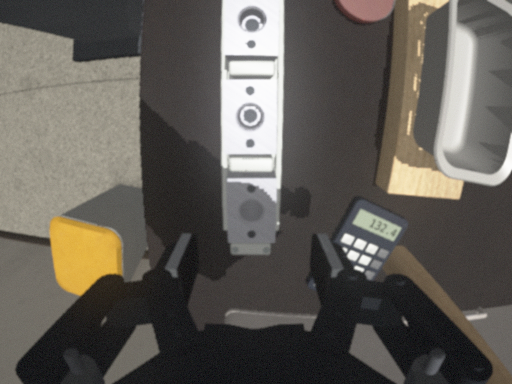

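step_arm(
  plan=[
    [[25, -0.7, 0, 0, 0, 0, 60], [25, 0, 0, 0, 0, 0, 60], [22, 0, 0, 0, 0, 0, 60], [13, 0, 0, 0, 0, 0, 60], [4, 0, 0, 0, 0, 0, 60]],
  ],
)

```text
time: 19.38
tcp_pos: [0.4915, -0.4057, 0.0922]
eef_rot: [-128.0, 89.9, 144.5]
force: [-0.9, -0.2, -0.6]
opening: 0.705
```

step_arm(
  plan=[
    [[0, 0, 0, 0, 0, 0, 45], [0, 0, 0, 0, 0, 0, 20], [0, 0, 0, 0, 0, 0, 20], [0, 0, 0, 0, 0, 0, 20], [0, 0, 0, 0, 0, 0, 20]],
  ],
  force=60,
)

```text
time: 20.0
tcp_pos: [0.4922, -0.4064, 0.0938]
eef_rot: [49.3, 89.9, -38.2]
force: [0.7, -0.5, 5.7]
opening: 0.391
```

```bash
python3 t.py w14
```

```text
20.0 [ 0.4922 -0.4064  0.0938]
[[0.001, 0.999, 0.044], [-0.001, 0.044, -0.999], [-1.0, 0.001, 0.001]]
```

View pics/w14.png

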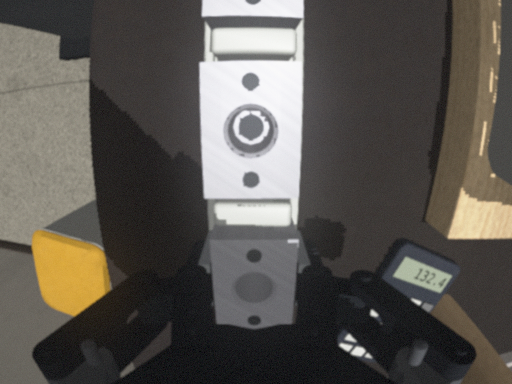

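step_arm(
  plan=[
    [[-10, 0, 0, 0, 0, 0, 20], [-20, 0, 0, 0, 0, 0, 20], [-35, 0, 0, 0, 0, 0, 20], [-40, 0, 0, 0, 0, 0, 20], [-25, 0, -15, 0, 0, 0, 20]],
  ],
)

```text
time: 20.68
tcp_pos: [0.4911, -0.3928, 0.2264]
eef_rot: [38.4, 89.8, -49.2]
force: [-0.0, 0.4, -1.8]
opening: 0.393
```

step_arm(
  plan=[
    [[0, 0, -40, 0, 0, 0, 20], [0, 0, -53, 0, 0, 0, 20], [0, 0, -53, 0, 0, 0, 20], [0, 0, -53, 0, 0, 0, 20], [0, 0, -53, 0, 0, 0, 20]],
  ],
)

```text
time: 21.3
tcp_pos: [0.4799, -0.1375, 0.2241]
eef_rot: [88.1, 89.9, 0.6]
force: [0.6, 0.5, -2.3]
opening: 0.39
```

step_arm(
  plan=[
    [[0, 0, -53, 0, 0, 0, 20], [0, 0, -53, 0, 0, 0, 20], [0, 0, -53, 0, 0, 0, 20], [0, 0, -53, 0, 0, 0, 20], [0, 0, -53, 0, 0, 0, 20]],
  ],
)

```text
time: 21.92
tcp_pos: [0.4684, 0.1271, 0.2242]
eef_rot: [102.6, 89.9, 15.1]
force: [0.7, -0.4, -2.1]
opening: 0.392
```

step_arm(
  plan=[
    [[0, 0, -40, 0, 0, 0, 20], [0, 0, -15, 8, 0, 0, 20], [0, 0, 0, 9, 0, 0, 20], [0, 0, 0, 0, 0, 0, 20], [0, 0, 0, 0, 0, 0, 20]],
  ],
)

```text
time: 22.55
tcp_pos: [0.4661, 0.1803, 0.2234]
eef_rot: [120.2, 90.0, 15.9]
force: [0.4, 0.9, -3.2]
opening: 0.391
```

```bash
python3 t.py w15;python3 - <<'E'
from fit import *
o=arm.get_obs();print(o['q'].round(1),o['force'],o['opening'])
P=cloud('w15')
k=(P[:,2]<.01)&(abs(P[:,0]-.46)<.06)&(abs(P[:,1]-.18)<.06); print(len(P[k]),np.median(P[k,2]))
c=box(P,[.43,0.02,.006],[.54,.12,.018]);print('bay base',len(c),rect(c))
c=box(P,[.43,0.02,.060],[.54,.12,.07]);print('bay cheeks',len(c),rect(c))
E
```

```text
22.55 [0.4661 0.1803 0.2234]
[[0.001, 0.969, -0.248], [0.0, -0.248, -0.969], [-1.0, 0.001, -0.0]]
[-32.8  17.7  10.  115.4  -4.1  47.3 -34.8] [-0.31797846  0.30039285 -2.2661041 ] 0.39176138668521165
10305 0.0014004976491250123
bay base 481 (array([526.6,  85.8]), array([26.4, 55.2]), 38.4)
bay cheeks 21 (array([523.6,  81.6]), array([2.5, 7.5]), 75.0)
```

View pics/w15.png

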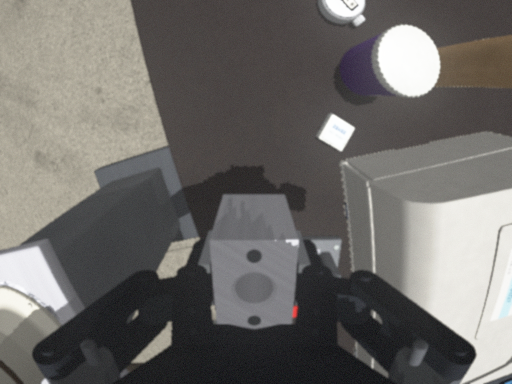

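step_arm(
  plan=[
    [[35, 0, 0, 0, 0, 0, 20], [40, 0, 0, 0, 0, 0, 20], [35, 0, 0, 0, 0, 0, 20], [17, 0, 0, 0, 0, 0, 20], [5, 0, 0, 0, 0, 0, 20]],
  ],
)

```text
time: 23.22
tcp_pos: [0.4659, 0.1802, 0.0903]
eef_rot: [-52.6, 89.9, -157.1]
force: [-0.3, 0.2, -1.6]
opening: 0.393
```

step_arm(
  plan=[
    [[2, 0, 0, 0, 0, 0, 20], [1.5, 0, 0, 0, 0, 0, 20], [0, 0, 0, 0, 0, 0, 20]],
  ],
)

```text
time: 23.6
tcp_pos: [0.4665, 0.1808, 0.0881]
eef_rot: [133.4, 89.9, 28.9]
force: [-0.2, 0.5, -2.6]
opening: 0.391
```

step_arm(
  plan=[
    [[1, 0, 0, 0, 0, 0, 20], [1, 0, 0, 0, 0, 0, 20], [0.5, 0, 0, 0, 0, 0, 20], [0, 0, 0, 0, 0, 0, 20]],
  ],
)

```text
time: 24.1
tcp_pos: [0.4662, 0.1807, 0.0857]
eef_rot: [162.7, 90.0, 58.2]
force: [-2.7, -0.2, 8.2]
opening: 0.386
```

step_arm(
  plan=[
    [[0, 0, 0, 0, 0, 0, 40], [0, 0, 0, 0, 0, 0, 60], [-10, 0, 0, 0, 0, 0, 60], [-40, 0, 0, 0, 0, 0, 65], [-50, 0, 0, 0, 0, 0, 72]],
  ],
)

```text
time: 24.72
tcp_pos: [0.4654, 0.1802, 0.1857]
eef_rot: [-45.9, 89.9, -150.4]
force: [0.5, 0.9, 0.1]
opening: 0.842
```

step_arm(
  plan=[
    [[-20, 0, 0, -10, 0, 0, 72], [0, 0, 0, -10, 0, 0, 72], [0, 0, 0, -10, 0, 0, 72], [0, 0, 0, -10, 0, 0, 72], [0, 0, 0, -10, 0, 0, 72]],
  ],
)

```text
time: 25.35
tcp_pos: [0.4661, 0.1805, 0.2056]
eef_rot: [60.0, 90.0, 5.8]
force: [-0.1, -0.6, -0.4]
opening: 0.844
```

step_arm(
  plan=[
    [[0, 0, 0, -10, 0, 0, 72], [0, 0, 0, -10, 0, 0, 72], [0, 0, 0, -10, 0, 0, 72], [0, 0, 0, -10, 0, 0, 72], [0, 0, 0, 0, 0, 0, 72]],
  ],
)

```text
time: 25.98
tcp_pos: [0.4661, 0.1803, 0.2054]
eef_rot: [29.8, 90.0, 15.2]
force: [0.6, 0.6, 0.9]
opening: 0.841
```

```bash
python3 t.py w16;python3 - <<'E'
from fit import *
o=arm.get_obs();print(o['q'].round(1),o['force'],o['opening'])
P=cloud('w16')
b=box(P,[.40,0.13,.053],[.54,.23,.062]); print(len(b),rect(b),np.median(b[:,2]))
c=box(P,[.43,0.02,.006],[.54,.12,.018]);print('bay base',len(c),rect(c))
c=box(P,[.43,0.02,.060],[.54,.12,.07]);print('bay cheeks',len(c),rect(c))
E
```

```text
25.975 [0.4661 0.1803 0.2054]
[[0.0, 0.252, 0.968], [0.0, 0.968, -0.252], [-1.0, 0.0, 0.0]]
[-17.3  19.4  -8.1 115.6   3.8  45.3  47.6] [-0.34569886  0.24547884  0.19894715] 0.8409462812689456
2226 (array([467.4, 181.2]), array([48.3, 34.2]), 75.6) 0.056394506299659176
bay base 2437 (array([489.7,  70.5]), array([66.5, 86.2]), 75.0)
bay cheeks 650 (array([489.8,  70.3]), array([39.8, 63.3]), 74.5)
```

View pics/w16.png

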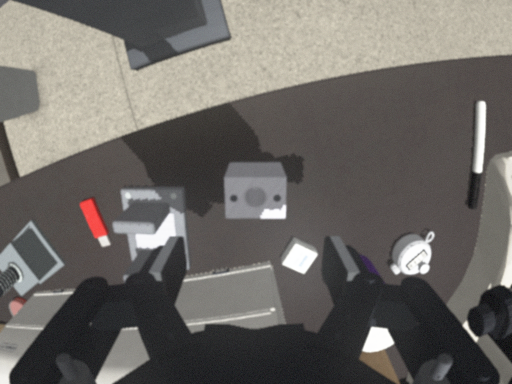

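step_arm(
  plan=[
    [[20, 1.2, 1, 0, 0, 0, 72], [35, 0, 0, 0, 0, 0, 72], [32, 0, 0, 0, 0, 0, 72], [18, 0, 0, 0, 0, 0, 72], [5, 0, 0, 0, 0, 0, 72]],
  ],
)

```text
time: 26.65
tcp_pos: [0.4666, 0.1811, 0.0939]
eef_rot: [-134.2, 89.9, -148.9]
force: [0.1, 0.1, -0.2]
opening: 0.844
```

step_arm(
  plan=[
    [[0, 0, 0, 0, 0, 0, 60], [0, 0, 0, 0, 0, 0, 30], [0, 0, 0, 0, 0, 0, 30], [0, 0, 0, 0, 0, 0, 30], [0, 0, 0, 0, 0, 0, 30]],
  ],
)

```text
time: 27.28
tcp_pos: [0.4682, 0.1818, 0.096]
eef_rot: [36.5, 89.9, 21.9]
force: [-0.6, 0.2, 6.3]
opening: 0.555
```

```bash
python3 t.py w17
```

```text
27.275 [0.4682 0.1818 0.096 ]
[[0.002, 0.251, 0.968], [0.001, 0.968, -0.251], [-1.0, 0.001, 0.002]]
```

View pics/w17.png

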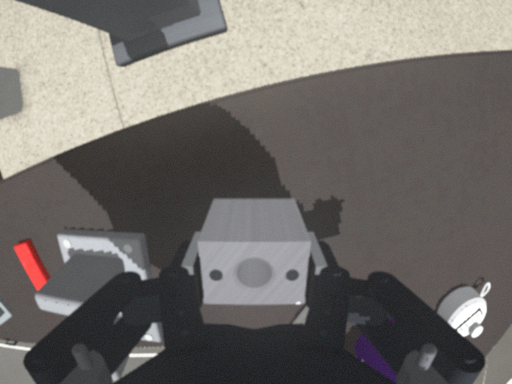

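step_arm(
  plan=[
    [[-15, 0, 0, 0, 0, 0, 30], [-35, 0, 0, 0, 0, 0, 30], [-40, 0, 0, 0, 0, 0, 30], [-10, -25, 0, 0, 0, 0, 30], [0, -40, 0, 0, 0, 0, 30]],
  ],
)

```text
time: 27.95
tcp_pos: [0.4517, 0.1193, 0.1969]
eef_rot: [38.0, 89.8, 23.7]
force: [1.0, -0.8, -3.0]
opening: 0.553
```

step_arm(
  plan=[
    [[0, -38, 10, 0, 0, 0, 30], [0, 0, 10, 0, 0, 0, 30], [0, 0, 0, 0, 0, 0, 30], [0, 0, 0, 0, 0, 0, 30], [0, 0, 0, 0, 0, 0, 30]],
  ],
)

```text
time: 28.58
tcp_pos: [0.4606, 0.0778, 0.1948]
eef_rot: [164.3, 90.0, 149.9]
force: [-0.6, 0.8, -1.6]
opening: 0.552
```

```bash
python3 t.py w18;python3 - <<'E'
from fit import *
o=arm.get_obs();print(o['q'].round(1),o['force'],o['opening'])
P=cloud('w18')
c=box(P,[.43,0.02,.006],[.54,.12,.018]);print('bay base',len(c),rect(c))
c=box(P,[.43,0.02,.060],[.54,.12,.07]);print('bay cheeks',len(c),rect(c))
c=box(P,[.40,-.02,.145],[.56,.16,.16]);print('block top',len(c),rect(c))
E
```

```text
28.575 [0.4606 0.0778 0.1948]
[[-0.001, 0.248, 0.969], [0.0, 0.969, -0.248], [-1.0, 0.0, -0.001]]
[ -7.4  17.4  -6.2 120.3   2.7  42.5  60.2] [-1.53111891 -0.4022794  -1.68052675] 0.5531635280268151
bay base 1520 (array([460.3,  77.8]), array([65.5, 25.6]), 75.5)
bay cheeks 0 (array([0., 0.]), array([0., 0.]), 0.0)
block top 8191 (array([460. ,  78.3]), array([74.6, 35.4]), 76.2)
```

View pics/w18.png

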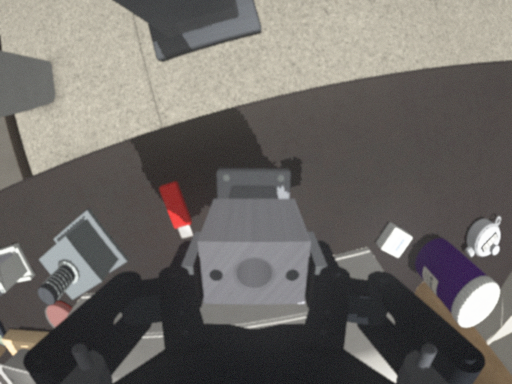

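step_arm(
  plan=[
    [[0, -0.8, 16, 0, 0, 0, 30], [12, 0, 15.2, 0, 0, 0, 30], [10, 0, 0, 0, 0, 0, 30], [0, 0, 0, 0, 0, 0, 30], [0, 0, 0, 0, 0, 0, 30]],
  ],
)

```text
time: 29.25
tcp_pos: [0.4904, 0.0684, 0.1728]
eef_rot: [-166.9, 90.0, 178.6]
force: [0.3, -0.4, -2.3]
opening: 0.55
```

```bash
python3 t.py w19;python3 - <<'E'
from fit import *
snap('side','s3.png'); cv2.imwrite('pics/s3c.png',cv2.resize(cv2.imread('pics/s3.png')[150:300,150:350],(800,600)))
E
```

```text
29.25 [0.4904 0.0684 0.1728]
[[-0.001, 0.25, 0.968], [0.0, 0.968, -0.25], [-1.0, -0.0, -0.001]]
```

View pics/s3c.png

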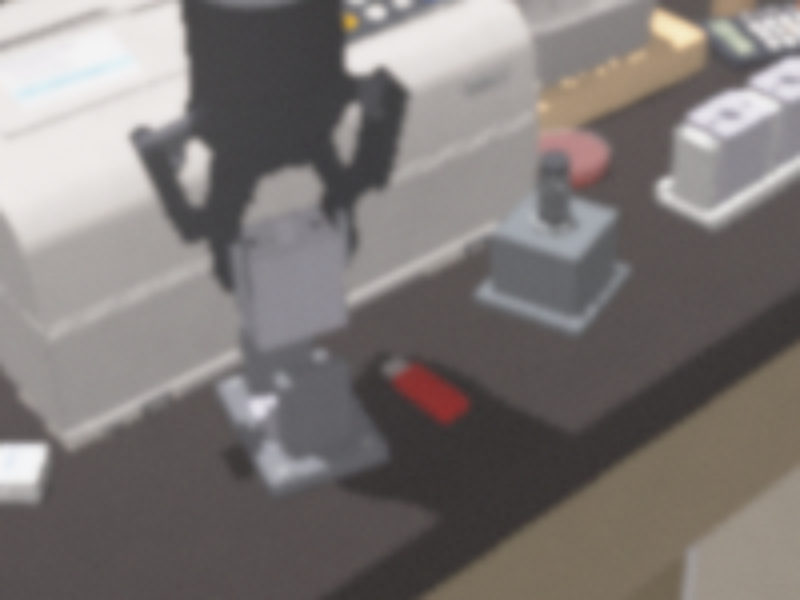

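View pics/w19.png

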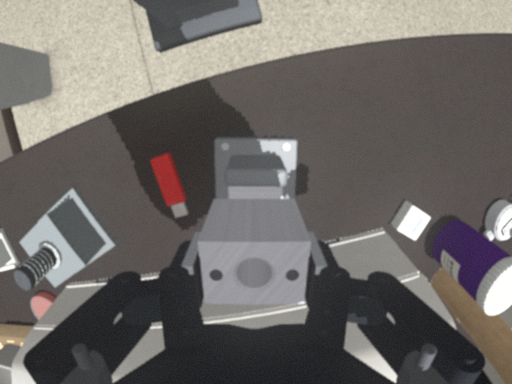

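```bash
python3 - <<'E'
from fit import *
P=cloud('w19'); a=np.deg2rad(-14.6); c=np.array([.4906,.0693])
L=(P[:,:2]-c)@np.array([[np.cos(a),-np.sin(a)],[np.sin(a),np.cos(a)]]); L=np.c_[L*1000,P[:,2]*1000]
k=(abs(L[:,1])<45)&(L[:,0]>-60)&(L[:,0]<0)
b=L[k&(L[:,2]>9)&(L[:,2]<17)]; print('base',np.percentile(b[:,:2],[0.5,50,99.5],axis=0).round(1))
b=L[k&(L[:,2]>60)&(L[:,2]<69)]; print('cheek',len(b),np.percentile(b[:,:2],[1,50,99],axis=0).round(1))
b=L[k&(L[:,2]>20)&(L[:,2]<55)]; print('cheek front',len(b),np.percentile(b[:,:2],[1,50,99],axis=0).round(1))
b=L[(abs(L[:,1])<24)&(L[:,2]>125)&(L[:,2]<140)]; print('block top',len(b),np.percentile(b,[1,50,99],axis=0).round(1))
E
```

```text
base [[-44.4 -32.1]
 [-32.6   1. ]
 [ -0.4  33.2]]
cheek 1183 [[-32.2 -18.9]
 [-27.    0.1]
 [-20.8  19.5]]
cheek front 534 [[-32.3 -18.5]
 [-32.    0.1]
 [-31.2  18.8]]
block top 7105 [[-17.8 -23.7 125.5]
 [ -4.4   0.3 133.1]
 [ 16.   23.1 137.4]]
```

step_arm(
  plan=[
    [[0, 1, 1, 0, 0, 0, 30], [8, 0, 0, 0, 0, 0, 30], [8, 0, 0, 0, 0, 0, 30], [8, 0, 0, 0, 0, 0, 30], [0, 0, 0, 0, 0, 0, 30]],
  ],
)

```text
time: 29.98
tcp_pos: [0.4914, 0.0688, 0.1478]
eef_rot: [-157.3, 89.9, -171.8]
force: [0.8, -0.5, -3.2]
opening: 0.555
```

step_arm(
  plan=[
    [[8, 0, 0, 0, 0, 0, 30], [8, 0, 0, 0, 0, 0, 30], [8, 0, 0, 0, 0, 0, 30], [8, 0, 0, 0, 0, 0, 30], [4, 0, 0, 0, 0, 0, 30]],
  ],
)

```text
time: 30.6
tcp_pos: [0.4918, 0.0689, 0.1122]
eef_rot: [-160.0, 90.0, -174.5]
force: [-0.2, 0.3, -2.6]
opening: 0.551
```

step_arm(
  plan=[
    [[2, 0, 0, 0, 0, 0, 30], [1.5, 0, 0, 0, 0, 0, 30], [0.8, 0, 0, 0, 0, 0, 30], [0, 0, 0, 0, 0, 0, 30]],
  ],
)

```text
time: 31.1
tcp_pos: [0.4922, 0.0689, 0.1087]
eef_rot: [28.2, 90.0, 13.7]
force: [-0.1, 0.4, -2.6]
opening: 0.554
```

step_arm(
  plan=[
    [[1, 0, 0, 0, 0, 0, 30], [0.7, 0, 0, 0, 0, 0, 30], [0, 0, 0, 0, 0, 0, 30]],
  ],
)

```text
time: 31.48
tcp_pos: [0.4923, 0.0689, 0.108]
eef_rot: [8.7, 90.0, -5.8]
force: [-3.6, -0.4, 9.5]
opening: 0.553
```

Seated (10 N up at the expected height). Release and retreat.

step_arm(
  plan=[
    [[0, 0, 0, 0, 0, 0, 55], [0, 0, 0, 0, 0, 0, 65], [0, 0, 0, 0, 0, 0, 72], [-15, 0, 0, 0, 0, 0, 72], [-40, 0, 0, 0, 0, 0, 72]],
  ],
)

```text
time: 32.1
tcp_pos: [0.4908, 0.0687, 0.1616]
eef_rot: [-157.7, 89.8, -172.2]
force: [-0.3, 0.0, 0.3]
opening: 0.846
```

step_arm(
  plan=[
    [[-40, 0, -20, 0, 0, 0, 72], [0, 0, -40, 0, 0, 0, 72], [0, 0, 0, 0, 0, 0, 72], [0, 0, 0, 0, 0, 0, 72]],
  ],
)

```text
time: 32.6
tcp_pos: [0.4347, 0.0839, 0.2027]
eef_rot: [21.6, 89.9, 7.2]
force: [-0.2, 0.1, 0.0]
opening: 0.84
```

```bash
python3 t.py w20;python3 - <<'E'
from fit import *
P=cloud('w20'); snap('side','s4.png'); cv2.imwrite('pics/s4c.png',cv2.resize(cv2.imread('pics/s4.png')[130:280,190:390],(800,600)))
b=box(P,[.43,0.02,.0668],[.54,.12,.075]);print('block top',len(b),rect(b),np.median(b[:,2]))
c=box(P,[.43,0.02,.006],[.54,.12,.018]);print('bay base',rect(c))
g=box(P,[.45,-.16,.094],[.53,-.08,.11]); print('gauge top',len(g),rect(g) if len(g) else 0,np.median(g[:,2]))
for lo,hi in [(-.302,-.24),(-.365,-.31)]:
    b=box(P,[.44,lo,.0632],[.54,hi,.068]); print(len(b),rect(b) if len(b) else '')
E
```

```text
32.6 [0.4347 0.0839 0.2027]
[[0.002, 0.25, 0.968], [0.0, 0.968, -0.25], [-1.0, 0.001, 0.002]]
block top 1852 (array([490.8,  69.7]), array([48.3, 52.9]), 74.2) 0.06836246041471926
bay base (array([490.6,  69.6]), array([66.5, 88.9]), 75.8)
gauge top 59 (array([ 483.2, -122.5]), array([ 6. , 17.7]), 25.7) 0.09705053498938253
128 (array([ 494.1, -256.9]), array([20.7, 49.3]), 44.4)
0
```

View pics/w20.png

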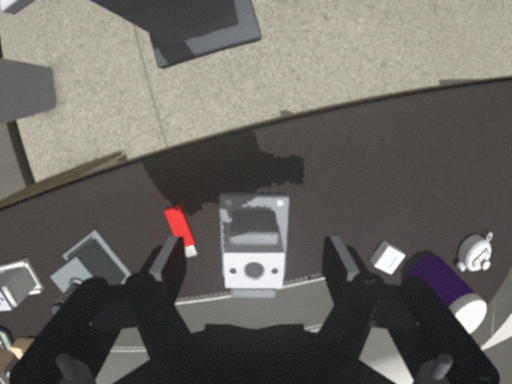

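View pics/s4c.png

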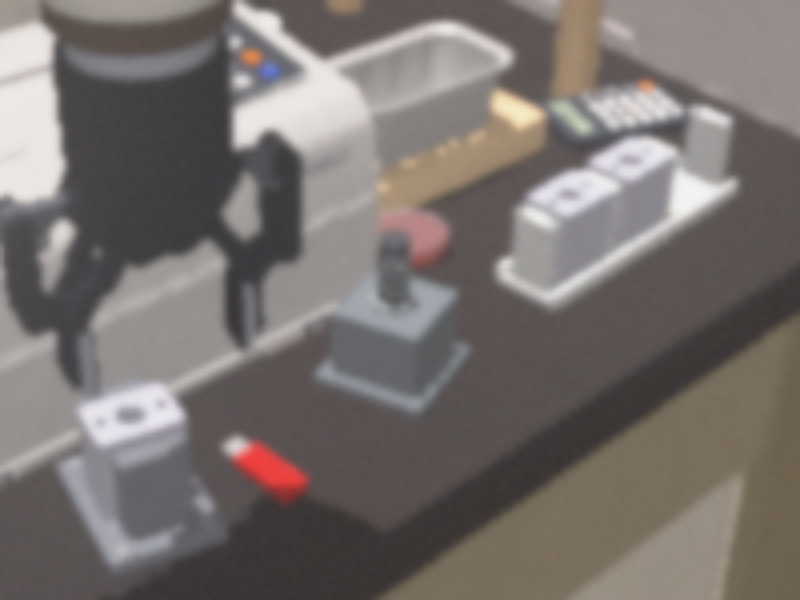

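```bash
python3 -c "
from plant import arm
print(arm.close_job())"
```

```text
the job is handed in; nothing more can be done
None
```

The open block now stands in the heater bay, the gauge is back upright in its stand, and I handed the job in at about 33 s of the 72 s allowed.

**Which block:** The wrist pictures showed a reducer ring in the two bores nearer the stand. I therefore tried the gauge only in the far block, at y of about -0.405. It slid down freely with 1–2 N at most and stopped with its shoulder on the block at the expected height. The contact force there was about 6 N.

**Moving the block:** I lifted it from the rack across its 34 mm sides and stood it on open worktop. I then took it again across its 48 mm ends and lowered it into the bay, where it met the floor with about 10 N.

**Last checks:**
- **Block in the bay:** its top measured about 67 mm above the worktop after a 1.4 mm camera height offset, as it should on the floor. It sat within about 1 mm of the bay centre and is lined up with the bay.
- **Gauge:** upright in the stand, about 2 mm from the hole's axis. That comes from a view taken just after release; the last pictures show it still upright.
- **Other two blocks:** they look unmoved in their pockets in the final side picture. The last wrist view was partly blocked, so I could not measure them again there.
- **Bystanders:** the dish, cover glass box and jar look undisturbed in the last pictures; I did not measure them. The gripper was open and clear of everything.

No check failed or disagreed.

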